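# Nest the beakers, set the cycle and trip the start switch

## Robot

A 7-joint arm with a two-finger parallel gripper is mounted at the origin on the work surface. World frame = base frame: x ahead of the robot, y to its left, z up, the work surface at z = 0. Lengths are in m, angles in rad, forces in N, time in s.
With the tool pointing down it reaches from about 0.425 to 1.025 m from the base axis. Payload 9.4 kg.
Tool frame: the origin (TCP) lies on the centre line of the jaws, within the pads' length; the fingertips stand 22 mm ahead of it and the grasp point (between the pads) lies 3 mm ahead of it; z points along the fingers, x is the direction in which the jaws open and shut, and the axes are right-handed (so a half turn about z gives the same grasp; the last joint's range is limited). The gripper opens to 85 mm and grips with 20 to 120 N. Pads are 22 mm wide; open, the fingers measure 114 mm over their backs; the gripper's body (76 mm by 85 mm) begins 54 mm behind the grasp point. The pads swing forward as they close: fully open they stand 13 mm farther back than shut.
Start: joints at [-0.077, 0.599, -0.003, 1.599, 0.002, 0.943, -0.08], TCP at [0.725, -0, 0.253] pointing down, gripper open.
Joint ranges: [-2.57, 2.57], [-0.35, 1.97], [-1.29, 1.29], [0.11, 2.56], [-1.05, 4.19], [0.11, 1.86], [-2.63, 2.63]. Speed limits (rad/s): [2.22, 2.22, 3.01, 3.01, 3.14, 3.14, 3.14].

## Interface

Orientations are given as a unit quaternion [x, y, z, w].
In Python, from station import status, grab_frame, camera_info, workorder, spot_in gives the robot as it stands.
- The arm moves only by the tool play_rows, never from a script. Its argument "targets" is a list of rows, each a list of 4 numbers: the shift along the tool's x, y, z in cm, then the turn about the tool's z in rad. A call has 1 to 5 rows; each row is the pose to reach, as a shift and turn from the pose commanded when the call began, along the tool's axes at that moment; what a row does not reach only later rows make up. A row lasts 1/10 s, in which the tool goes at most 50 mm and 8.59 degrees, less where a joint would pass 70% of its speed; a pose out of reach is approached as far as the arm can. A call with a gripper value outside its range is refused whole. "gripper" is the opening, from 0 (shut) to 1 (fully open), set as the call begins (left out, the last holds). The fingers move at their own pace and stop on an object; "force" is the grip in N (left out, the last holds). Time passes only in rows, so rows that repeat a pose let the fingers close. It gives the time, the measured TCP pose, the force and the opening at its end, in the units of the state.
- status.get_state(): the state, without advancing time (a new reading comes with each control period).
- grab_frame(name): name is "scene" or "side" or "wrist"; returns (picture, depth): 480x640x3 uint8, red, green, blue; 480x640 float32, m along the optical axis (not along the pixel's ray), 0 where there is no reading.
- camera_info(name): a dict with "K" (3x3 intrinsics, pixels), "view" (4x4, takes a point from world to camera coordinates); the wrist camera has in their place "T_tool_cam" (4x4, takes a point from camera to tool coordinates, whose origin is the TCP and whose axes are the tool frame's). Camera axes: x right, y up, looking along -z (the intrinsics and any distortion apply to the point x, -y, -z); pixel columns grow to the right and rows downward; lengths in m; the calibration is good to about 2 mm. A picture is of the moment at which its call begins: read the wrist's pose just before it. camera_info takes no time and is no camera call.
- workorder.finish_job(): hands the job in, once; it reports no verdict.
Trained networks look in the newest picture that a camera, given by its name, has taken for a name from the list of things; names that differ only in an ending like _2 or _b are one class to them, and where a whole thing is asked for, a point or a joint stands for the part that bears it (a point fixed in the world has none). Each returns a list of dicts, best first, with "conf" (0 to 1); they miss things now and then, are a little off and sometimes report something else, mostly with a low value. They report only what shows in the picture. A call takes as long as a camera call. They do not tell look-alikes from the thing itself.
- spot_in(camera, target): "location" ([column, row] in pixels, amid what is visible of it).
The state is a dict: "t": time; "joints": joint angles; "qd": joint speeds; "joint_torque": joint torques, N m; "position": TCP position; "orientation": TCP orientation; "wrist_force": force on the tool from outside, world axes, zero at the start; "moment": the same for the moment, N m; "opening": opening from 0.0 (shut) to 1.0 (fully open).
Only numpy, scipy, OpenCV 4.12 (cv2) and the standard library are available. Lean on these libraries where they do the work, as an engineer would, in place of code of your own. Each camera call takes 0.05 s, during which the arm holds its last target.

## Task

First wake the station: push the limit switch's roller arm over to your left until it trips (35 degrees; push a little beyond) and let it spring back. Then nest all the loose white beakers, one inside another, in the metal cup on the black plate, and turn the left dial of the grey box to tick 4 and the right dial to tick 1 (ticks counted clockwise from the long one, which is 0). When all that is done, trip the roller arm once more in the same way to start the cycle, and leave the stack nested, the dials set and everything else where it is.

Things in the scene. Friction and masses are not known exactly. Their poses are not given: they have to be found in the camera images.
- beaker1_center (a point): one of up to five identical white plastic tapered beakers (None if absent), open at the top: 72 mm tall, 58 mm outer diameter at the rim, 32 mm at the foot, wall 2.5 mm, solid bottom 26 mm thick (45 to 80 g in all); stands upright at the start. The point is on its axis half-way up, 36 mm above its foot; z up the axis. Nested, each stands 26 mm higher than the one it stands in, with about 2 mm of play all round
- beaker2_center (a point): one of up to five identical white plastic tapered beakers (None if absent), open at the top: 72 mm tall, 58 mm outer diameter at the rim, 32 mm at the foot, wall 2.5 mm, solid bottom 26 mm thick (45 to 80 g in all); stands upright at the start. The point is on its axis half-way up, 36 mm above its foot; z up the axis. Nested, each stands 26 mm higher than the one it stands in, with about 2 mm of play all round
- beaker3_center (a point): one of up to five identical white plastic tapered beakers (None if absent), open at the top: 72 mm tall, 58 mm outer diameter at the rim, 32 mm at the foot, wall 2.5 mm, solid bottom 26 mm thick (45 to 80 g in all); stands upright at the start. The point is on its axis half-way up, 36 mm above its foot; z up the axis. Nested, each stands 26 mm higher than the one it stands in, with about 2 mm of play all round
- beaker4_center (a point): one of up to five identical white plastic tapered beakers (None if absent), open at the top: 72 mm tall, 58 mm outer diameter at the rim, 32 mm at the foot, wall 2.5 mm, solid bottom 26 mm thick (45 to 80 g in all); stands upright at the start. The point is on its axis half-way up, 36 mm above its foot; z up the axis. Nested, each stands 26 mm higher than the one it stands in, with about 2 mm of play all round
- beaker5_center (a point): one of up to five identical white plastic tapered beakers (None if absent), open at the top: 72 mm tall, 58 mm outer diameter at the rim, 32 mm at the foot, wall 2.5 mm, solid bottom 26 mm thick (45 to 80 g in all); stands upright at the start. The point is on its axis half-way up, 36 mm above its foot; z up the axis. Nested, each stands 26 mm higher than the one it stands in, with about 2 mm of play all round
- carrier_center (a point): the carrier: a metal cup of exactly the beakers' shape and size, fixed upright on a black base plate 110 x 110 x 10 mm that is fixed to the table. The point is on its axis half-way up the cup (46 mm above the table); its rim is 36 mm above the point. The first beaker nested in it has its own centre point 26 mm above this one
- dialbox: fixed grey control box, 100 (x) x 190 (y) x 50 mm tall, with two dials on its top; origin under its middle. Its x axis points away from the robot, its y axis to the robot's left (turned by up to 0.25 rad); it stands at the left or at the right of the work area
- left_dial_grip (a point): grip point of the dial at +y (the robot's left) on the box: a grey round dial of 42 mm diameter with an upright bar grip 14 mm thick, 40 mm long, 32 mm tall; the point is on its vertical axis, 7 mm below the top of the bar and 23 mm above the round disc under the bar. The bar carries a white pointer mark from the axis to one end
- right_dial_grip (a point): the same point of the identical dial at -y (the robot's right) on the box; the axes are 92 mm apart
- left_dial (a joint): turn of the left dial, rad, clockwise seen from above, from stop to stop 0 to 5.5: at 0 the pointer points at the long tick (the box's -x, towards the robot). Eight white ticks lie round it 0.785 rad (45 degrees) apart, counted clockwise from the long one, tick 0; at value q the bar lies along the box's x axis turned by -q about z. It stays where it is left; about 0.04 N m turns it
- right_dial (a joint): turn of the right dial, same meaning
- switch: fixed limit switch on a 90 x 90 x 8 mm foot: metal housing 50 x 44 mm, top 85 mm above the table; origin under its middle; x away from the robot, y to the robot's left (turned by up to 0.25 rad). Stands on the other side of the work area from the dial box
- roller_pivot (a point): pivot of the roller arm, on the robot-side face of the switch, 65 mm above the table; the pivot axis is the switch's x axis
- roller (a point): centre of the black roller (20 mm diameter, 14 mm long along x) at the end of the roller arm, 70 mm above the pivot when at rest and 42 mm from the switch's origin towards the robot
- roller_arm (a joint): deflection of the roller arm, rad: 0 upright at rest, growing as the roller is pushed towards the switch's +y (the robot's left); it cannot go the other way. The switch trips at 0.6; stop at 1.2. A spring (0.25 N m/rad; about 2.5 N at the roller to trip) brings it back to 0 when let go
- spool: bystander, not to be moved: small white plastic spool, 22 mm diameter, 24 mm tall, origin at the centre of its underside
- plunger: bystander, not to be moved: small white plastic stem on a round foot, 26 mm diameter, 24 mm tall, origin at the centre of its underside
- wellplate: bystander, not to be moved: clear six-well plate, 86 x 128 x 20 mm, origin at the centre of its underside
- driver: bystander, not to be moved: small screwdriver with a red handle, 140 mm long, lying down beyond the carrier, origin near its middle
- tiprack: bystander, not to be moved: yellow pipette-tip rack, 86 x 130 x 50 mm, origin at the centre of its underside
- jug: bystander, not to be moved: large white plastic measuring jug, 104 mm across, 120 mm tall, origin at the centre of its underside
Things that resemble listed ones, but are neither listed nor needed, are in the scene too. Leave any yellow look-alike of the part that bears beaker2_center alone.

How it is judged:
On the way, in this order (a step that is already met when the one before it is completed fails the run):
1. the roller arm is deflected past its trip point to wake the station (value of joint roller_arm above 0.6 rad), for 0.1 s.
2. all beakers nested in the metal cup, both dials at their ticks, the roller arm at rest (horizontal distance between each of beaker1_center, beaker2_center, beaker3_center, beaker4_center, beaker5_center and carrier_center below 0.014 m and angle between each of beaker1_center, beaker2_center, beaker3_center, beaker4_center, beaker5_center's own z axis and vertical below 0.15 rad and z of beaker1_center in the frame of carrier_center between 0.02 and 0.14 m and z of beaker2_center in the frame of carrier_center between 0.02 and 0.14 m and z of beaker3_center in the frame of carrier_center between 0.02 and 0.14 m and z of beaker4_center in the frame of carrier_center between 0.02 and 0.14 m and z of beaker5_center in the frame of carrier_center between 0.02 and 0.14 m and value of joint left_dial between 2.922 and 3.362 rad and value of joint right_dial between 0.565 and 1.005 rad and contact force between each of beaker1, beaker2, beaker3, beaker4, beaker5 and the fingers below 0.05 N and value of joint roller_arm below 0.3 rad), for 0.2 s.
3. the roller arm is deflected past its trip point again, after that (value of joint roller_arm above 0.6 rad), for 0.1 s.
At the end, for the whole second after the job is handed in: Each beaker present upright (within 0.15 rad) in the stack in the metal cup, axis within 14 mm of the cup's, released and at rest; left dial at tick 4, right dial at tick 1, each within 0.22 rad; the roller arm, tripped first and again after all that, back at rest (below 0.12 rad) (horizontal distance between each of beaker1_center, beaker2_center, beaker3_center, beaker4_center, beaker5_center and carrier_center below 0.014 m and angle between each of beaker1_center, beaker2_center, beaker3_center, beaker4_center, beaker5_center's own z axis and vertical below 0.15 rad and z of beaker1_center in the frame of carrier_center between 0.02 and 0.14 m and z of beaker2_center in the frame of carrier_center between 0.02 and 0.14 m and z of beaker3_center in the frame of carrier_center between 0.02 and 0.14 m and z of beaker4_center in the frame of carrier_center between 0.02 and 0.14 m and z of beaker5_center in the frame of carrier_center between 0.02 and 0.14 m and value of joint left_dial between 2.922 and 3.362 rad and value of joint right_dial between 0.565 and 1.005 rad and contact force between each of beaker1, beaker2, beaker3, beaker4, beaker5 and the fingers below 0.05 N and value of joint roller_arm below 0.12 rad and linear speed of each of beaker1, beaker2, beaker3, beaker4, beaker5 below 0.03 m/s); the robot touches nothing.
It fails at once if a bystander (spool, plunger, well plate, screwdriver, tip rack, jug) is moved by more than 4 cm (distance of any of spool, plunger, wellplate, driver, tiprack, jug from where it was at the start of the episode above 0.04 m).
Of beaker1, beaker2, beaker3, beaker4, beaker5 only 3 to 5 are there at a start; the rules pass over those that are not, and their reading is None.
At some moment in a run one of beaker1, beaker2, beaker3, beaker4, beaker5 may be knocked a few centimetres aside while the robot is not near it.
It also fails if it takes over 210 s, if anything falls off the work surface, if the arm or the gripper's body presses on something with over 40 N, if the wrist force passes 120 N, or if a joint passes its speed limit or range.

## Working session

There is one attempt and no reset: what is moved stays moved. The work goes in short steps, Python scripts to look and compute and a tool call to move; the robot and the scene stay as the last step left them, time stands still between calls to the robot, and variables do not carry over. Pictures are saved under pics/ and viewed, and the job is handed in when it is done.

Besides the shell and the picture viewer there is one more tool, called as a command line: name --pt "numbers of a row" for each row, then --argument value for the rest. play_rows: Moves the arm, as the interface text tells. Its arguments: {"type":"object","properties":{"targets":{"type":"array","items":{"type":"array","items":{"type":"number"}}},"gripper":{"type":"number"},"force":{"type":"number"}},"required":["targets"]}

```bash
ls -la; mkdir -p pics
cat > h.py <<'E'
import numpy as np, cv2
from station import status, grab_frame, camera_info, workorder, spot_in
from scipy.spatial.transform import Rotation as R
def save(n,im): cv2.imwrite('pics/'+n+'.png',im[:,:,::-1])
def shot(cam):
    s=status.get_state(); im,d=grab_frame(cam); return s,im,d
def c2w(cam,s=None):
    ci=camera_info(cam)
    if cam=='wrist':
        T=np.eye(4);T[:3,:3]=R.from_quat(s['orientation']).as_matrix();T[:3,3]=s['position']
        return np.array(ci['K']),T@np.array(ci['T_tool_cam'])
    return np.array(ci['K']),np.linalg.inv(np.array(ci['view']))
def cloud(d,K,T):
    v,u=np.mgrid[0:d.shape[0],0:d.shape[1]]
    p=np.stack([(u-K[0,2])/K[0,0]*d,-(v-K[1,2])/K[1,1]*d,-d],-1)
    return p@T[:3,:3].T+T[:3,3]
def proj(P,K,T):
    p=(np.asarray(P)-T[:3,3])@T[:3,:3]
    return np.array([K[0,2]+K[0,0]*p[...,0]/-p[...,2],K[1,2]+K[1,1]*-p[...,1]/-p[...,2]]).T
E
python3 - <<'E'
from h import *
print(status.get_state())
for c in ['scene','side','wrist']:
    print(c,camera_info(c))
    s,im,d=shot(c); save(c+'0',im); np.save(c+'0.npy',d)
E
```

```text
total 12
drwxr-xr-x  3 agent agent 4096 Dec  6 15:03 .
drwxr-xr-x 23 root  root  4096 Dec  6 15:03 ..
drwxr-xr-x  2 agent agent 4096 Dec  6 15:03 pics
{'t': 0.0, 'joints': array([-0.07672594,  0.60009651, -0.00253564,  1.60009832,  0.001815  ,
        0.9429125 , -0.079788  ]), 'qd': array([ 0.00069496, -0.00146325, -0.00038838, -0.00111454,  0.00065155,
        0.00047361,  0.00027218]), 'joint_torque': array([-9.47821900e-04, -7.76440001e+01,  1.56451017e+00, -2.58004493e+01,
        1.21808253e-02,  8.94789293e-03,  3.55701900e-05]), 'position': array([ 7.24577425e-01, -1.96516391e-06,  2.52448991e-01]), 'orientation': array([ 9.99999713e-01,  4.94730327e-05, -7.52400326e-04,  7.78981644e-05]), 'wrist_force': array([ 0.01635486, -0.31458415,  1.49883547]), 'moment': array([-0.07698548, -0.01582888,  0.05305841]), 'opening': 0.9986520358535342}
scene {'K': array([[457.47305264,   0.        , 316.71950309],
       [  0.        , 457.47305264, 245.9272651 ],
       [  0.        ,   0.        ,   1.        ]]), 'view': array([[ 0.08143872,  0.99660787, -0.01185288, -0.07731984],
     
[... 422 characters left out ...]
[ 0.35170519,  0.53089496,  0.77100843, -0.29802335],
       [-0.41372292, -0.65067043,  0.63675846, -0.70743495],
       [ 0.        ,  0.        ,  0.        ,  1.        ]])}
wrist {'K': array([[386.43809554,   0.        , 321.83754664],
       [  0.        , 386.43809554, 240.3258748 ],
       [  0.        ,   0.        ,   1.        ]]), 'T_tool_cam': array([[ 9.99998946e-01,  1.15680463e-03,  8.77322202e-04,
         4.83247341e-04],
       [ 1.37398903e-03, -9.49279634e-01, -3.14430102e-01,
        -8.17865974e-02],
       [ 4.69089902e-04,  3.14430976e-01, -9.49280223e-01,
        -1.20680459e-01],
       [ 0.00000000e+00,  0.00000000e+00,  0.00000000e+00,
         1.00000000e+00]])}
```

View pics/scene0.png

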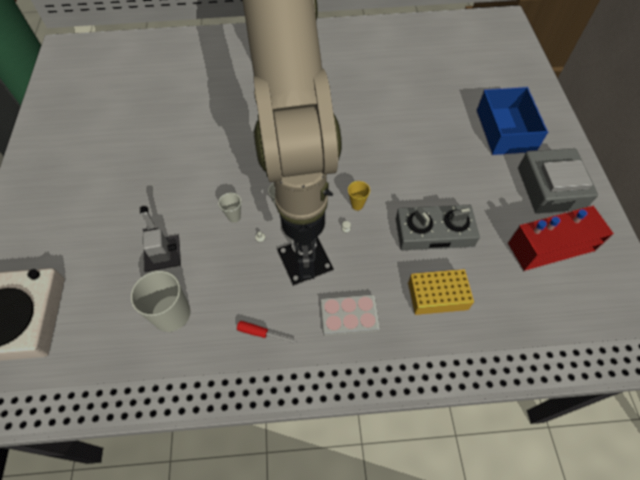

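View pics/side0.png

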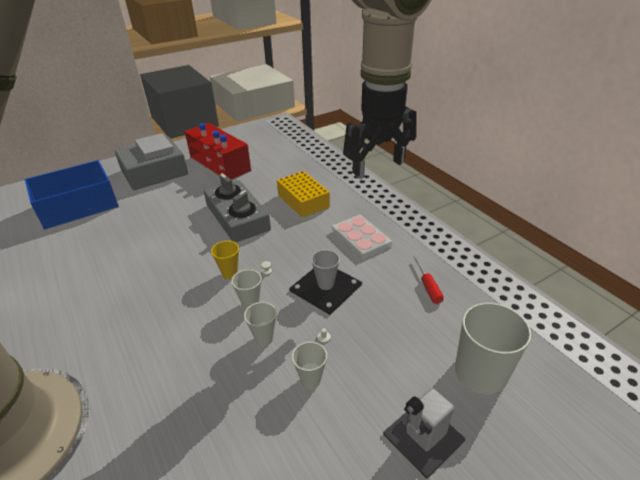

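View pics/wrist0.png

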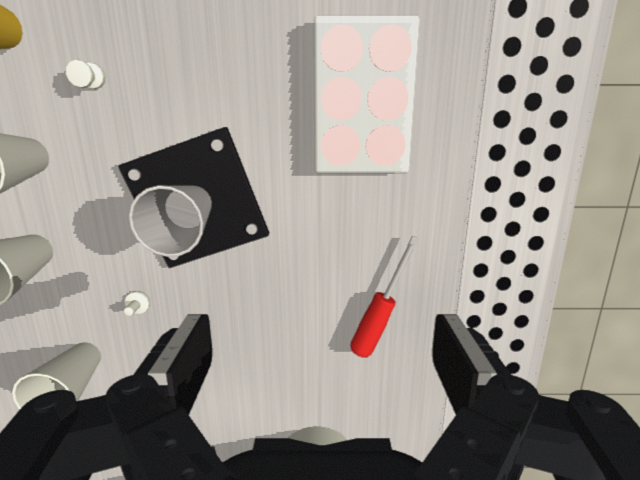

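The scene camera shows the switch at (158,245), the dial box at (438,227), one beaker at (230,207) and the yellow look-alike at (358,195). The side camera shows 3 white beakers at (247,288), (261,325) and (310,365), and the carrier at (326,275).

```bash
cat > loc.py <<'E'
from h import *
def rims(cam,s,im,d,zlo=0.066,zhi=0.078,box=((0.3,-0.5),(1.1,0.5))):
    K,T=c2w(cam,s); P=cloud(d,K,T); 
    m=(d>0)&(P[...,2]>zlo)&(P[...,2]<zhi)&(P[...,0]>box[0][0])&(P[...,0]<box[1][0])&(abs(P[...,1])<0.5)
    n,l,st,ce=cv2.connectedComponentsWithStats(cv2.morphologyEx(m.astype(np.uint8),cv2.MORPH_CLOSE,np.ones((3,3))),connectivity=8)
    for i in range(1,n):
        k=(l==i)&m
        if k.sum()<15: continue
        q=P[k]; A=np.c_[2*q[:,:2],np.ones(len(q))]; x=np.linalg.lstsq(A,(q[:,:2]**2).sum(1),rcond=None)[0]
        r=np.sqrt(max(0,x[2]+x[0]**2+x[1]**2)); print(cam,k.sum(),'pix',ce[i].round(),'c',x[:2].round(4),'r',r.round(4),'mean',q.mean(0).round(3),'col',im[k].mean(0).round())
E
python3 - <<'E'
from loc import *
for c in ['side','scene']:
    im=cv2.imread(f'pics/{c}0.png')[:,:,::-1]; d=np.load(c+'0.npy'); rims(c,None,im,d)
    print('carrier'); rims(c,None,im,d,.078,.086)
K,T=c2w('side'); P=cloud(np.load('side0.npy'),K,T)
for u,v in [(413,405),(243,195),(226,182),(241,203),(227,187)]: print(u,v,P[v,u].round(4))
K,T=c2w('scene'); P=cloud(np.load('scene0.npy'),K,T)
for u,v in [(144,211),(145,225),(420,221),(459,218),(420,215)]: print(u,v,P[v,u].round(4))
for n in ['beaker1_center','roller','carrier_center','left_dial_grip','right_dial_grip','switch']:
    for c in ['side','scene']: print(n,c,[(np.round(x['location']),round(x['conf'],2)) for x in spot_in(c,n)])
E
python3 -c "
import cv2
a=cv2.imread('pics/scene0.png')
cv2.imwrite('pics/z1.png',cv2.resize(a[190:265,380:500],None,fx=6,fy=6,interpolation=2))
a=cv2.imread('pics/side0.png')
cv2.imwrite('pics/z2.png',cv2.resize(a[165:245,190:285],None,fx=6,fy=6,interpolation=2))
cv2.imwrite('pics/z3.png',cv2.resize(a[380:480,370:480],None,fx=5,fy=5,interpolation=2))
"
```

```text
side 51 pix [227. 187.] c [0.558  0.3795] r 0.017 mean [0.549 0.373 0.072] col [59. 58. 56.]
side 68 pix [241. 204.] c [0.5446 0.2966] r 0.0192 mean [0.547 0.283 0.072] col [59. 59. 56.]
side 132 pix [225. 249.] c [0.4493 0.149 ] r 0.0271 mean [0.451 0.152 0.069] col [141. 117.  24.]
side 234 pix [325. 261.] c [ 0.6011 -0.0018] r 0.0261 mean [0.603 0.002 0.072] col [98. 97. 94.]
side 158 pix [246. 279.] c [0.4485 0.041 ] r 0.0272 mean [0.449 0.043 0.069] col [137. 138. 125.]
side 185 pix [260. 314.] c [ 0.4315 -0.0529] r 0.0273 mean [ 0.432 -0.052  0.069] col [133. 134. 122.]
side 300 pix [496. 330.] c [ 0.7169 -0.3239] r 0.0458 mean [ 0.75  -0.308  0.072] col [112. 113. 103.]
side 264 pix [485. 364.] c [ 0.7162 -0.3244] r 0.0487 mean [ 0.681 -0.345  0.072] col [107. 109.  99.]
side 230 pix [309. 356.] c [ 0.4576 -0.1787] r 0.0272 mean [ 0.458 -0.177  0.069] col [143. 144. 132.]
side 224 pix [426. 426.] c [ 0.5473 -0.3558] r 0.0295 mean [ 0.533 -0.373  0.072] col [77. 76. 74.]
carrier
side 29 pix [227. 183.] c [0.559  0.3794] r 0.0169 mean [0.55  0.371 0.082] col [59. 59. 56.]
side 4
[... 2288 characters left out ...]
.0697]
420 215 [0.5512 0.2838 0.0856]
beaker1_center side [(array([311., 362.]), 0.69)]
beaker1_center scene [(array([230., 208.]), 0.55)]
roller side [(array([414., 417.]), 0.61), (array([359., 235.]), 0.36)]
roller scene [(array([145., 213.]), 0.71)]
carrier_center side [(array([323., 288.]), 0.56)]
carrier_center scene [(array([440., 292.]), 0.73), (array([296., 261.]), 0.63)]
left_dial_grip side [(array([224., 184.]), 0.64)]
left_dial_grip scene [(array([459., 216.]), 0.67), (array([160., 300.]), 0.33)]
right_dial_grip side [(array([242., 201.]), 0.54)]
right_dial_grip scene [(array([421., 215.]), 0.62)]
switch side [(array([428., 431.]), 0.81)]
switch scene [(array([155., 246.]), 0.78)]
```

View pics/z1.png

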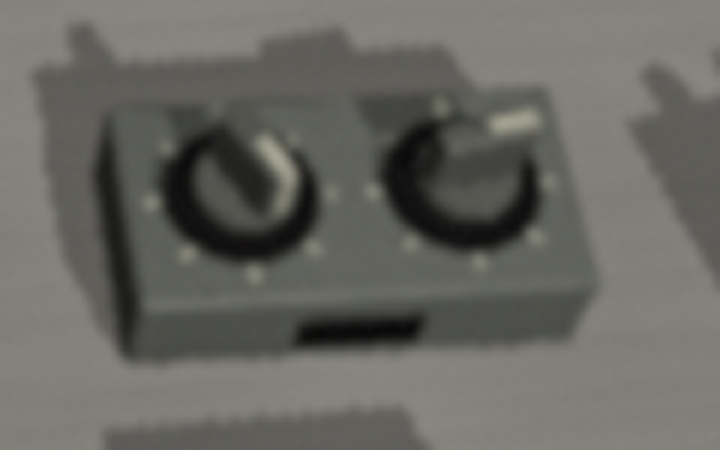

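View pics/z2.png

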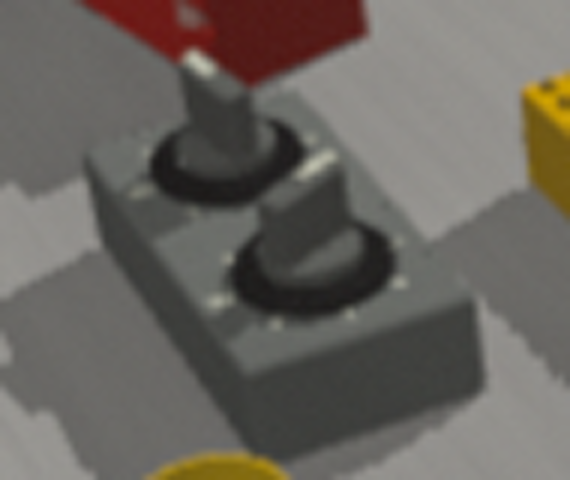

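View pics/z3.png

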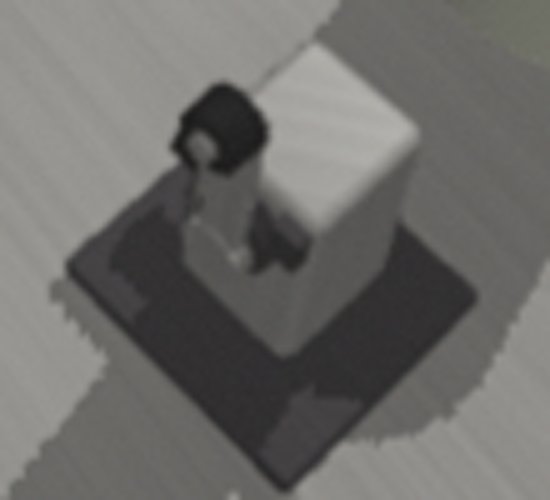

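Run:
```python
from h import *
for c in ['side','scene']:
    K,T=c2w(c); P=cloud(np.load(c+'0.npy'),K,T)
    def sel(b,zl,zh,er=1):
        m=(P[...,0]>b[0])&(P[...,0]<b[1])&(P[...,1]>b[2])&(P[...,1]<b[3])&(P[...,2]>zl)&(P[...,2]<zh)
        return P[m]
    for nm,b,zl,zh in [('roller',(.47,.527,-.42,-.3),.125,.16),('housing',(.5,.62,-.44,-.28),.08,.088),('box',(.44,.66,.18,.48),.047,.054),('rdial',(.5,.6,.24,.33),.082,.1),('ldial',(.5,.6,.33,.43),.082,.1),('spool',(.46,.6,-.2,-.06),.006,.03),('plung',(.46,.6,.03,.13),.006,.03)]:
        q=sel(b,zl,zh)
        if len(q)<5: print(c,nm,len(q)); continue
        r=cv2.minAreaRect((q[:,:2]*1000).astype(np.float32)); print(c,nm,len(q),'mean',q.mean(0).round(3),'rect',np.round(r[0],1),np.round(r[1],1),round(r[2],1),'zmax',q[:,2].max().round(4))
```

```text
side roller 232 mean [ 0.507 -0.367  0.139] rect [ 508.8 -365. ] [17.9 22.3] 31.1 zmax 0.1454
side housing 846 mean [ 0.555 -0.363  0.083] rect [ 548.5 -360.8] [66.  43.4] 7.3 zmax 0.0879
side box 865 mean [0.544 0.318 0.049] rect [550. 334.] [189.1  98.6] 88.3 zmax 0.054
side rdial 103 mean [0.549 0.286 0.089] rect [548.6 288.2] [43.2 14.4] 23.2 zmax 0.0948
side ldial 78 mean [0.551 0.378 0.089] rect [551.6 380.9] [14.6 43.4] 7.3 zmax 0.0949
side spool 200 mean [ 0.505 -0.135  0.018] rect [ 520.4 -120.2] [196.1  31.5] 46.0 zmax 0.0298
side plung 217 mean [0.554 0.063 0.012] rect [530.4  75.1] [ 88.7 138.2] 89.2 zmax 0.0286
scene roller 92 mean [ 0.515 -0.365  0.139] rect [ 513.4 -365.9] [21.5 19.8] 12.4 zmax 0.1474
scene housing 341 mean [ 0.557 -0.36   0.084] rect [ 552.7 -360.1] [63.8 43.4] 8.6 zmax 0.0879
scene box 1512 mean [0.559 0.331 0.05 ] rect [552.3 334.3] [189.9 101.8] 88.3 zmax 0.054
scene rdial 113 mean [0.553 0.287 0.092] rect [550.5 287.3] [41.7 14.9] 24.5 zmax 0.0988
scene ldial 125 mean [0.555 0.379 0.091] rect [553.2 380.5] [15.9 43.3] 7.2 zmax 0.0992
scene spool 133 mean [ 0.521 -0.125  0.014] rect [ 530.  -128.1] [140.3 135.4] 0.3 zmax 0.0298
scene plung 184 mean [0.558 0.064 0.013] rect [547.4  63.8] [ 53.  120.2] 48.5 zmax 0.0268
```

play_rows --pt "-4 5 0 0" --pt "-8 10 0 0" --pt "-13 15 0 0" --pt "-18 20 0 0" --pt "-23 24 0 0" --gripper 0 --force 60

```text
t: 1.25
position: [0.5551, -0.1856, 0.2534]
orientation: [1.0, -0.0, 0.0, 0.0]
wrist_force: [-0.2, -1.4, -0.0]
opening: 0.144
```

play_rows --pt "0.2 5 0 0" --pt "0.5 10 0 0" --pt "0.5 15 0 0" --pt "0.5 18.5 3 0" --pt "0.5 18.5 8 0"

```text
t: 1.75
position: [0.5616, -0.3773, 0.1756]
orientation: [1.0, -0.004, 0.003, 0.004]
wrist_force: [0.7, -0.3, -1.0]
opening: -0.002
```

play_rows --pt "0 0 4.3 0" --pt "0 0 4.3 0" --pt "0 0 4.3 0" --pt "0 0 4.3 0"

```text
t: 2.15
position: [0.5628, -0.3695, 0.1328]
orientation: [1.0, 0.0, 0.001, 0.001]
wrist_force: [-0.2, -0.1, 0.3]
opening: 0.004
```

```bash
python3 - <<'E'
from h import *
for c in ['side','scene']:
    s,im,d=shot(c); save(c+'1',im); np.save(c+'1.npy',d)
print(s['position'],s['t'])
E
python3 -c "
import cv2
a=cv2.imread('pics/side1.png')
cv2.imwrite('pics/z4.png',cv2.resize(a[250:480,300:540],None,fx=2.5,fy=2.5))"
```

```text
[ 0.56283588 -0.36954594  0.13308847] 2.2
```

View pics/z4.png

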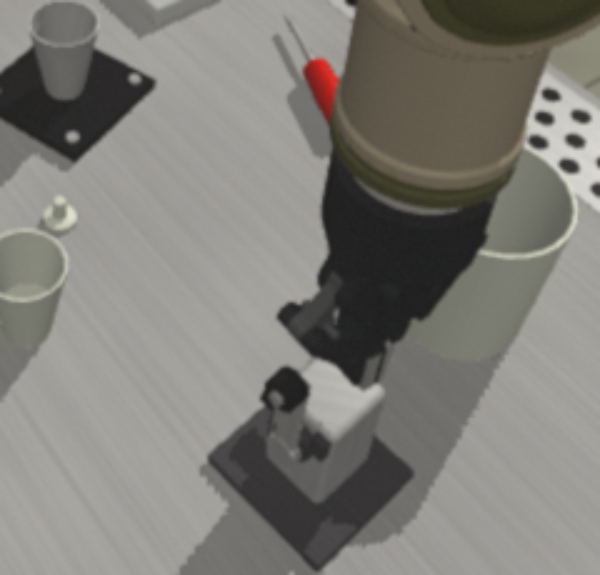

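View pics/scene1.png

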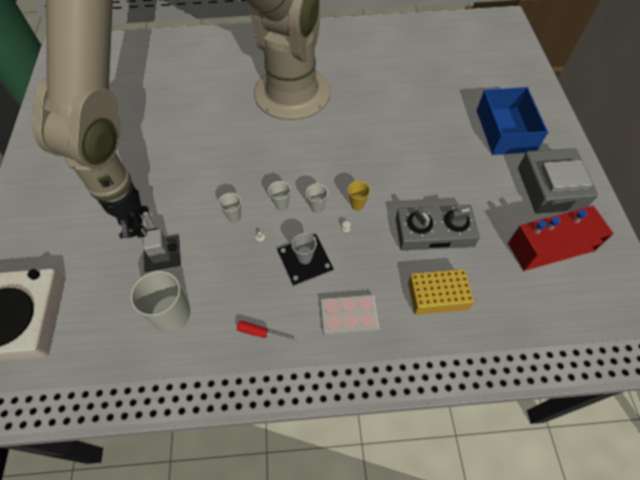

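play_rows --pt "0 4 0 0" --pt "0 6.5 0 0" --pt "-3 6.5 0 0" --pt "-6.3 6.5 0.3 0" --pt "-6.3 6.5 0.3 0"

```text
t: 2.75
position: [0.4937, -0.4356, 0.1289]
orientation: [1.0, -0.002, -0.001, 0.001]
wrist_force: [-0.0, -0.9, -0.7]
opening: 0.004
```

Run:
```python
from h import *
print(status.get_state()['position'])
```

```text
[ 0.49371483 -0.43555415  0.12888922]
```

play_rows --pt "0.6 -4 0 0" --pt "0.6 -6 0 0" --pt "0.4 -8 0 0" --pt "0.3 -10 0 0" --pt "0.3 -10 0 0"

```text
t: 3.25
position: [0.5024, -0.3322, 0.1283]
orientation: [1.0, 0.002, 0.001, 0.0]
wrist_force: [0.5, -2.9, 1.6]
opening: -0.004
```

play_rows --pt "0 0 0 0" --pt "0 0 0 0"

```text
t: 3.45
position: [0.5019, -0.3351, 0.128]
orientation: [1.0, -0.0, 0.001, 0.001]
wrist_force: [-0.6, -2.3, 2.1]
opening: -0.004
```

Run:
```python
from h import *
print(status.get_state()['position'])
s,im,d=shot('side');save('side2',im);cv2.imwrite('pics/z5.png',cv2.resize(im[250:480,300:540,::-1],None,fx=2.5,fy=2.5))
K,T=c2w('side');P=cloud(d,K,T)
```

```text
[ 0.50193926 -0.33511517  0.12795105]
```

View pics/z5.png

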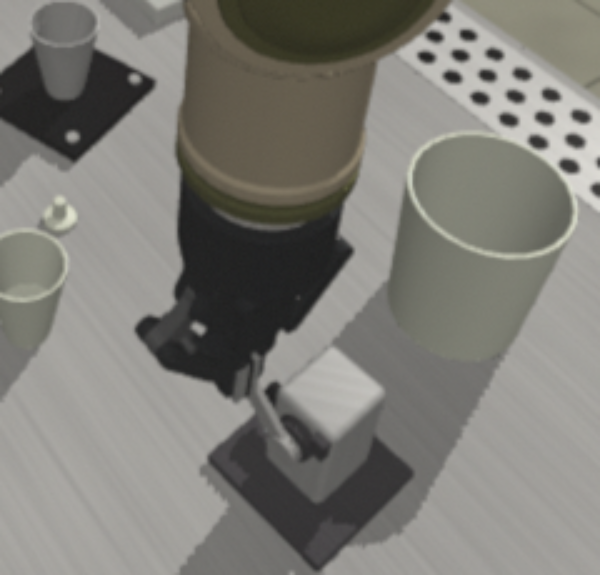

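play_rows --pt "0 3 0 0" --pt "0 6 0 0" --pt "0 9 0 0" --pt "0 10 -4 0" --pt "0 10 -8 0"

```text
t: 4.0
position: [0.4998, -0.4359, 0.2065]
orientation: [1.0, -0.002, -0.002, -0.001]
wrist_force: [0.9, -0.5, 0.7]
opening: 0.002
```

play_rows --pt "0 0 -4 0" --pt "0 -4 -5 0" --pt "0 -8 -5 0" --pt "0 -12 -5 0" --pt "0 -16 -5 0" --gripper 1

```text
t: 4.5
position: [0.501, -0.2724, 0.2572]
orientation: [1.0, -0.0, -0.0, -0.0]
wrist_force: [0.8, -0.3, -0.2]
opening: 0.845
```

Run:
```python
from loc import *
print(status.get_state()['position'])
s,im,d=shot('side');save('side3',im); rims('side',None,im,d)
s,im,d=shot('wrist');save('wrist3',im); rims('wrist',s,im,d)
```

```text
[ 0.500954   -0.27240939  0.25722143]
side 50 pix [227. 187.] c [0.5567 0.3794] r 0.0161 mean [0.55  0.373 0.072] col [63. 63. 60.]
side 60 pix [241. 204.] c [0.5448 0.2967] r 0.0191 mean [0.547 0.283 0.072] col [62. 63. 60.]
side 133 pix [225. 250.] c [0.4494 0.1487] r 0.0273 mean [0.449 0.15  0.069] col [150. 124.  27.]
side 155 pix [323. 257.] c [ 0.6009 -0.0016] r 0.026 mean [0.606 0.013 0.072] col [104. 104. 101.]
side 161 pix [246. 280.] c [0.4484 0.0411] r 0.0271 mean [0.449 0.043 0.069] col [145. 146. 133.]
side 187 pix [260. 313.] c [ 0.4316 -0.0529] r 0.0272 mean [ 0.432 -0.051  0.069] col [151. 152. 138.]
side 301 pix [496. 330.] c [ 0.7168 -0.3239] r 0.0459 mean [ 0.749 -0.307  0.072] col [120. 121. 110.]
side 272 pix [485. 364.] c [ 0.7164 -0.3243] r 0.0488 mean [ 0.681 -0.344  0.072] col [115. 116. 106.]
side 221 pix [309. 355.] c [ 0.4577 -0.1788] r 0.0272 mean [ 0.458 -0.177  0.069] col [154. 155. 142.]
side 229 pix [426. 426.] c [ 0.5466 -0.3565] r 0.0287 mean [ 0.533 -0.373  0.072] col [82. 81. 80.]
wrist 1217 pix [262. 102.] c [ 0.4591 -0.1771] r 0.0268 mean [ 0.457 -0.176  0.071] col [192. 191. 176.]
wrist 806 pix [537. 260.] c [ 0.7171 -0.3235] r 0.0489 mean [ 0.683 -0.3    0.072] col [105. 104.  94.]
wrist 1404 pix [603. 304.] c [ 0.7173 -0.3237] r 0.0459 mean [ 0.748 -0.341  0.072] col [110. 109.  98.]
wrist 700 pix [363. 310.] c [ 0.5514 -0.3589] r 0.027 mean [ 0.539 -0.347  0.073] col [91. 88. 86.]
```

View pics/side3.png

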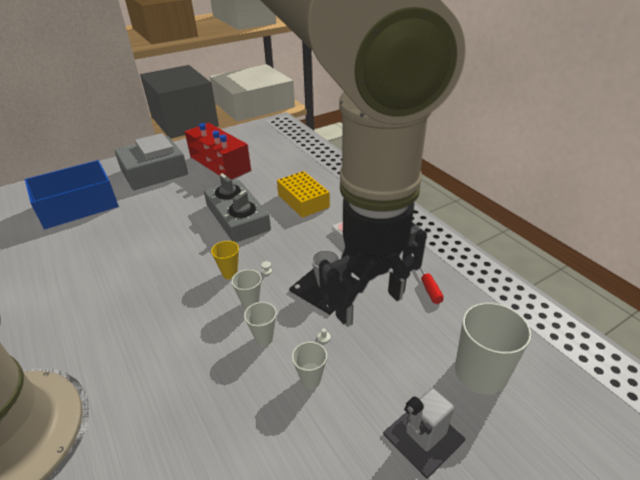

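View pics/wrist3.png

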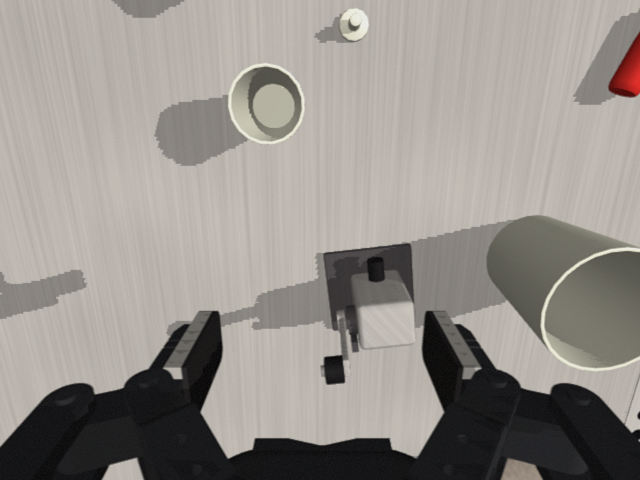

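The roller arm is back upright, at (414,405) in side and (334,370) in wrist. Beaker A is at (0.4585,-0.1775), so I'm moving over it.

play_rows --pt "-2 -4.5 3 0" --pt "-4.25 -9.45 6 0" --pt "-4.25 -9.45 10 0" --pt "-4.25 -9.45 10 0" --pt "-4.25 -9.45 10 0" --force 25

```text
t: 5.1
position: [0.459, -0.1801, 0.157]
orientation: [1.0, -0.0, -0.001, -0.0]
wrist_force: [0.6, 0.3, 0.3]
opening: 1.001
```

Run:
```python
from loc import *
s=status.get_state();print(s['position'])
s,im,d=shot('wrist');save('wrist4',im); rims('wrist',s,im,d)
```

```text
[ 0.4589844  -0.18009757  0.15700989]
wrist 1474 pix [261.  40.] c [ 0.4329 -0.0519] r 0.0266 mean [ 0.43  -0.066  0.071] col [199. 197. 181.]
wrist 1950 pix [322. 263.] c [ 0.4589 -0.1766] r 0.0269 mean [ 0.459 -0.181  0.071] col [187. 186. 169.]
```

View pics/wrist4.png

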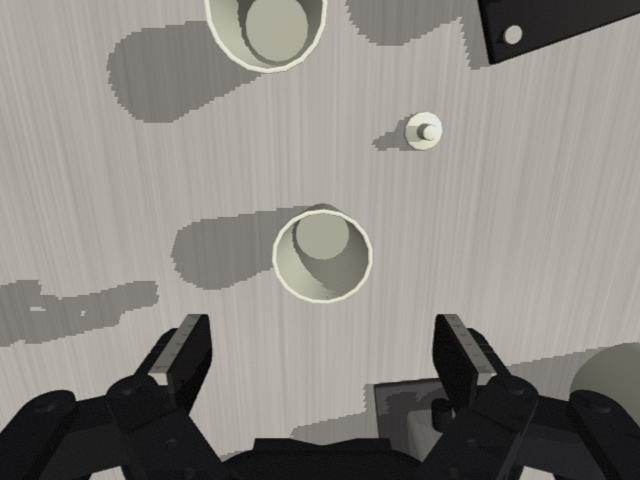

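play_rows --pt "0 -0.3 3 0" --pt "0 -0.3 6 0" --pt "0 -0.3 8.8 0" --pt "0 -0.3 8.8 0" --pt "0 -0.3 8.8 0"

```text
t: 5.65
position: [0.4598, -0.1778, 0.0704]
orientation: [1.0, -0.001, 0.0, 0.0]
wrist_force: [-0.2, 0.2, 0.8]
opening: 0.999
```

play_rows --pt "0 0 0 0" --pt "0 0 0 0" --pt "0 0 0 0" --pt "0 0 0 0" --pt "0 0 0 0" --gripper 0.3

```text
t: 6.15
position: [0.4598, -0.1771, 0.0711]
orientation: [1.0, -0.0, 0.001, 0.001]
wrist_force: [-1.7, 0.2, 13.6]
opening: 0.651
```

Run:
```python
from loc import *
s=status.get_state();print(s['position'],s['opening'],s['wrist_force'])
s,im,d=shot('side');save('side5',im);save('z6',cv2.resize(im[230:430,220:420],None,fx=3,fy=3))
```

```text
[ 0.45977553 -0.17706218  0.07114815] 0.6512812691132107 [-1.67979637  0.16690534 13.60302197]
```

View pics/z6.png

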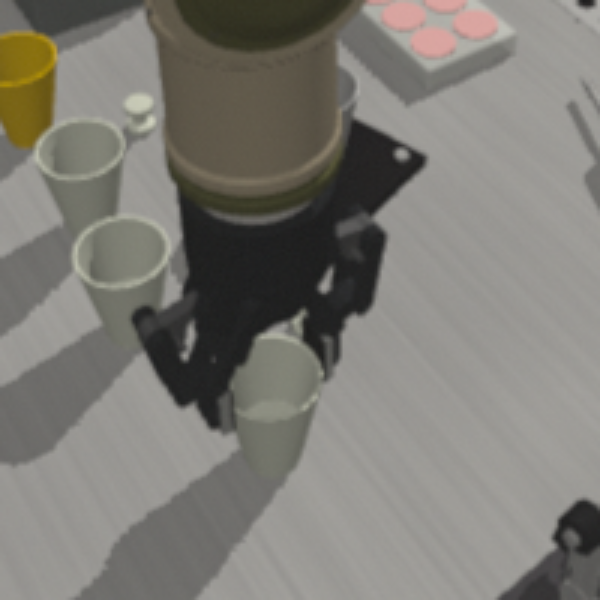

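play_rows --pt "0 0 -1 0" --pt "0 0 -3 0" --pt "0 0 -6 0" --pt "0 0 -9 0" --pt "0 0 -11.5 0"

```text
t: 6.7
position: [0.4589, -0.1766, 0.1869]
orientation: [1.0, -0.0, 0.001, 0.0]
wrist_force: [0.7, -0.0, -0.5]
opening: 0.653
```

play_rows --pt "2.7 -3.4 0 0" --pt "5.4 -6.8 0 0" --pt "8.1 -10.2 0 0" --pt "10.8 -13.6 0 0" --pt "13 -16.2 0 0"

```text
t: 7.2
position: [0.5902, -0.0118, 0.1856]
orientation: [1.0, 0.001, 0.001, -0.0]
wrist_force: [0.3, -0.4, -0.7]
opening: 0.65
```

Run:
```python
from loc import *
s=status.get_state();print(s['position'],s['opening'],s['wrist_force'])
s,im,d=shot('wrist');save('wrist6',im); rims('wrist',s,im,d,.16,.21); print('car');rims('wrist',s,im,d,.077,.086)
s,im,d=shot('side');rims('side',s,im,d,.17,.21)
save('side6',im)
```

```text
[ 0.59018726 -0.01181575  0.18559391] 0.6502008091563004 [ 0.33322989 -0.44263278 -0.7493025 ]
wrist 18280 pix [321. 350.] c [ 0.5904 -0.0077] r 0.0287 mean [ 0.59  -0.014  0.183] col [128. 127. 117.]
wrist 17 pix [171. 375.] c [ 0.5453 -0.0048] r 0.0012 mean [ 0.545 -0.004  0.209] col [57. 56. 56.]
wrist 18 pix [472. 374.] c [ 0.6357 -0.004 ] r 0.0009 mean [ 0.635 -0.004  0.21 ] col [39. 38. 39.]
car
wrist 1141 pix [349. 225.] c [0.6022 0.0008] r 0.0269 mean [0.607 0.005 0.081] col [179. 175. 169.]
side 690 pix [323. 220.] c [ 0.5905 -0.0089] r 0.0311 mean [ 0.594 -0.01   0.185] col [87. 87. 80.]
```

View pics/wrist6.png

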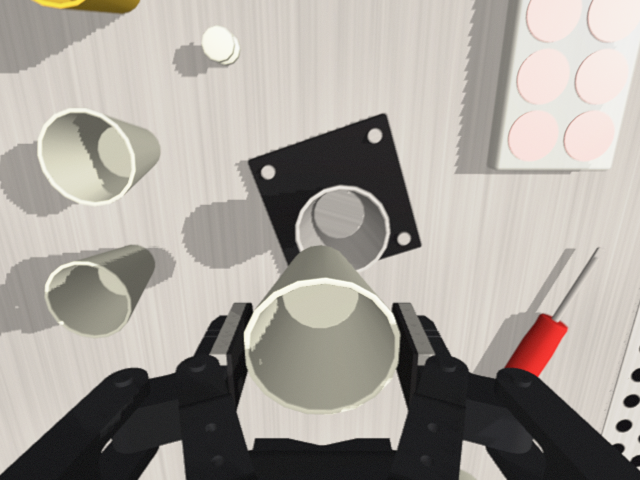

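View pics/side6.png

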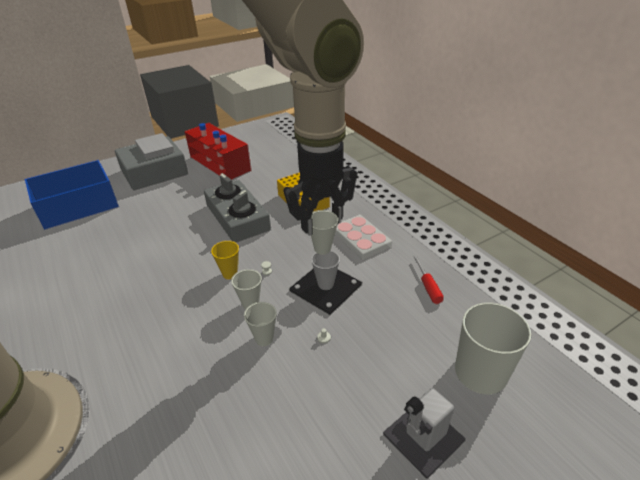

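Run:
```python
from loc import *
s=status.get_state();print(s['position'])
s,im,d=shot('wrist'); 
for a in [.180,.183,.185,.187,.189]: rims('wrist',s,im,d,a,a+.002)
rims('wrist',s,im,d,.079,.085)
```

```text
[ 0.59183685 -0.00917438  0.18538883]
wrist 83 pix [320. 277.] c [ 0.592 -0.008] r 0.0266 mean [0.591 0.018 0.181] col [133. 131. 119.]
wrist 65 pix [238. 317.] c [ 5.607e-01 -5.000e-04] r 0.0035 mean [0.561 0.002 0.181] col [85. 83. 79.]
wrist 62 pix [404. 316.] c [6.228e-01 2.000e-04] r 0.0033 mean [0.622 0.002 0.181] col [80. 78. 74.]
wrist 751 pix [323. 379.] c [ 0.592  -0.0094] r 0.0254 mean [ 0.593 -0.025  0.181] col [147. 145. 131.]
wrist 41 pix [216. 324.] c [ 0.5532 -0.0018] r 0.0015 mean [ 0.553 -0.002  0.181] col [35. 35. 36.]
wrist 40 pix [427. 324.] c [ 0.6309 -0.0014] r 0.0015 mean [ 0.631 -0.001  0.181] col [37. 37. 39.]
wrist 109 pix [313. 280.] c [ 0.5915 -0.0077] r 0.0267 mean [0.588 0.018 0.184] col [148. 147. 135.]
wrist 38 pix [361. 288.] c [0.6062 0.0157] r 0.0025 mean [0.606 0.015 0.184] col [205. 204. 190.]
wrist 1032 pix [338. 375.] c [ 0.5927 -0.0074] r 0.0275 mean [ 0.597 -0.022  0.184] col [146. 145. 132.]
wrist 68 pix [236. 320.] c [ 5.609e-01 -1.000e-04] r 0.0033 mean [0.562 0.002 0.184] col [88. 86. 82.]
wrist 47 pix [213. 329.] c [ 0.5531 -0.0008] r 0.
[... 860 characters left out ...]
ist 20 pix [245. 371.] c [ 0.5645 -0.0171] r 0.0014 mean [ 0.564 -0.017  0.188] col [45. 44. 42.]
wrist 126 pix [236. 342.] c [ 0.5566 -0.0075] r 0.0105 mean [ 0.563 -0.003  0.19 ] col [59. 57. 56.]
wrist 81 pix [409. 330.] c [ 6.231e-01 -6.000e-04] r 0.0039 mean [0.622 0.002 0.19 ] col [76. 74. 71.]
wrist 36 pix [434. 338.] c [ 0.6307 -0.0014] r 0.0015 mean [ 0.631 -0.001  0.19 ] col [40. 40. 41.]
wrist 33 pix [208. 339.] c [ 0.5531 -0.0024] r 0.0017 mean [ 0.553 -0.002  0.19 ] col [37. 36. 37.]
wrist 47 pix [400. 364.] c [ 0.6296 -0.0121] r 0.0104 mean [ 0.62  -0.012  0.19 ] col [25. 23. 22.]
wrist 947 pix [344. 226.] c [0.6023 0.0007] r 0.0271 mean [0.606 0.008 0.082] col [198. 194. 188.]
```

play_rows --pt "1.0 -0.93 0 0" --pt "1.0 -0.93 1 0" --pt "1.0 -0.93 2 0" --pt "1.0 -0.93 3.5 0" --pt "1.0 -0.93 3.5 0"

```text
t: 7.85
position: [0.5972, -0.0061, 0.147]
orientation: [1.0, -0.0, -0.002, 0.0]
wrist_force: [0.1, 0.8, -2.1]
opening: 0.651
```

Run:
```python
from loc import *
s=status.get_state();print(s['position'],s['wrist_force'])
s,im,d=shot('wrist');save('wrist7',im); 
rims('wrist',s,im,d,.148,.155)
rims('wrist',s,im,d,.079,.085)
s,im,d=shot('side');save('z7',cv2.resize(im[150:330,240:420],None,fx=3,fy=3))
```

```text
[ 0.59717802 -0.0061314   0.14696336] [ 0.08655543  0.80199801 -2.05200341]
wrist 1149 pix [252. 337.] c [ 0.5839 -0.0017] r 0.0197 mean [0.571 0.001 0.15 ] col [137. 135. 128.]
wrist 18 pix [367. 294.] c [0.6131 0.0171] r 0.0018 mean [0.613 0.017 0.148] col [247. 247. 236.]
wrist 630 pix [414. 341.] c [ 0.6302 -0.0036] r 0.0086 mean [0.629 0.    0.152] col [59. 57. 55.]
wrist 1098 pix [338. 243.] c [0.6023 0.0008] r 0.0271 mean [0.605 0.013 0.082] col [198. 194. 188.]
wrist 70 pix [319. 248.] c [ 0.5959 -0.0046] r 0.0156 mean [0.596 0.01  0.082] col [137. 135. 122.]
```

View pics/z7.png

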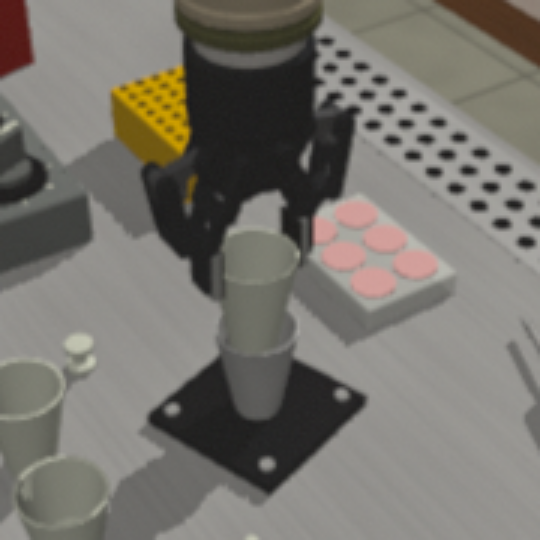

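play_rows --pt "0 0 0 0" --pt "0 0 0 0"

```text
t: 8.15
position: [0.5992, -0.0054, 0.1498]
orientation: [1.0, -0.0, 0.0, 0.0]
wrist_force: [-0.4, 0.2, -1.2]
opening: 0.65
```

play_rows --pt "0 0 0 0" --pt "0 0 0 0"

```text
t: 8.35
position: [0.5991, -0.0052, 0.1496]
orientation: [1.0, 0.0, 0.0, -0.0]
wrist_force: [-0.3, 0.4, -0.4]
opening: 0.652
```

Run:
```python
from loc import *
for i in range(3):
    s,im,d=shot('wrist');print(s['position'],s['wrist_force'],s['qd'].round(3))
rims('wrist',s,im,d,.148,.151)
rims('wrist',s,im,d,.145,.148)
rims('wrist',s,im,d,.142,.145)
```

```text
[ 0.59906619 -0.00520509  0.14962403] [-0.29146939  0.43226812 -0.36501796] [ 0.001  0.001 -0.001  0.002 -0.004 -0.     0.001]
[ 0.59900974 -0.00519394  0.14952455] [ 0.53461497 -0.0032612  -0.84170539] [-0.001  0.003 -0.001  0.001 -0.    -0.002 -0.001]
[ 0.59901597 -0.00520155  0.14948383] [ 0.21004457 -0.32357803 -0.84537687] [-0.001  0.001  0.001  0.001 -0.     0.    -0.001]
wrist 3591 pix [320. 349.] c [ 0.5992 -0.0045] r 0.0275 mean [ 0.599 -0.005  0.15 ] col [195. 194. 180.]
wrist 57 pix [213. 331.] c [0.5604 0.0036] r 0.0018 mean [0.56  0.003 0.15 ] col [41. 41. 42.]
wrist 61 pix [431. 331.] c [0.6382 0.002 ] r 0.0016 mean [0.638 0.003 0.15 ] col [43. 43. 44.]
wrist 191 pix [321. 280.] c [ 0.5991 -0.0049] r 0.0277 mean [0.599 0.021 0.147] col [140. 138. 125.]
wrist 97 pix [406. 318.] c [0.6301 0.0041] r 0.0032 mean [0.63  0.006 0.146] col [91. 89. 85.]
wrist 99 pix [237. 318.] c [0.5682 0.0041] r 0.0033 mean [0.569 0.006 0.147] col [89. 87. 83.]
wrist 1219 pix [322. 381.] c [ 0.5991 -0.0054] r 0.0256 mean [ 0.6   -0.021  0.147] col [150. 148. 134.]
wrist 62 pix [215. 327.] c [0.5603 0.003 ] r 0.0015 mean [0.56  0.003 0.147] col [38. 38. 39.]
wrist 60 pix [428. 327.] c [0.6382 0.0025] r 0.0015 mean [0.638 0.002 0.147] col [42. 42. 43.]
wrist 182 pix [318. 279.] c [ 0.5991 -0.0052] r 0.0274 mean [0.598 0.02  0.143] col [138. 137. 124.]
wrist 91 pix [239. 314.] c [0.5683 0.004 ] r 0.0033 mean [0.569 0.006 0.143] col [77. 75. 72.]
wrist 87 pix [404. 314.] c [0.6302 0.0037] r 0.0034 mean [0.63  0.006 0.144] col [90. 88. 84.]
wrist 1097 pix [322. 376.] c [ 0.5991 -0.0054] r 0.0251 mean [ 0.599 -0.021  0.143] col [151. 150. 136.]
wrist 58 pix [426. 322.] c [0.6381 0.0021] r 0.0015 mean [0.638 0.002 0.144] col [37. 37. 38.]
wrist 57 pix [217. 322.] c [0.5604 0.0026] r 0.0015 mean [0.561 0.003 0.144] col [36. 36. 37.]
```

play_rows --pt "0.3 -0.5 0 0" --pt "0.3 -0.5 1 0" --pt "0.3 -0.5 2 0" --pt "0.3 -0.5 3 0" --pt "0.3 -0.5 3.8 0"

```text
t: 9.0
position: [0.6014, -0.0003, 0.1098]
orientation: [1.0, -0.0, -0.001, 0.0]
wrist_force: [0.4, -0.1, -0.4]
opening: 0.651
```

play_rows --pt "0 0 0 0" --pt "0 0 0 0" --pt "0 0 0 0"

```text
t: 9.3
position: [0.602, -0.0003, 0.1115]
orientation: [1.0, -0.0, 0.0, 0.0]
wrist_force: [0.2, -0.6, 0.3]
opening: 0.65
```

Run:
```python
from loc import *
s,im,d=shot('wrist');print(s['position'],s['wrist_force'],s['moment']);save('wrist8',im)
rims('wrist',s,im,d,.109,.114)
rims('wrist',s,im,d,.079,.085)
s,im,d=shot('side');save('z8',cv2.resize(im[150:330,240:420],None,fx=3,fy=3))
```

```text
[ 6.02011839e-01 -3.26555610e-04  1.11464230e-01] [ 0.23390882 -0.56774554  0.2883991 ] [ 0.00703776  0.03508198 -0.03983653]
wrist 4407 pix [321. 350.] c [6.022e-01 6.000e-04] r 0.0276 mean [ 0.602 -0.001  0.111] col [190. 189. 176.]
wrist 110 pix [212. 331.] c [0.5633 0.0072] r 0.0015 mean [0.563 0.007 0.111] col [41. 41. 42.]
wrist 113 pix [431. 331.] c [0.6411 0.0077] r 0.0015 mean [0.641 0.007 0.112] col [46. 46. 47.]
wrist 1131 pix [323. 268.] c [0.6023 0.001 ] r 0.027 mean [0.603 0.019 0.082] col [200. 196. 190.]
wrist 187 pix [319. 265.] c [6.016e-01 2.000e-04] r 0.0227 mean [0.601 0.021 0.082] col [141. 139. 126.]
wrist 1201 pix [321. 338.] c [ 6.017e-01 -5.000e-04] r 0.0209 mean [ 0.602 -0.014  0.082] col [154. 153. 138.]
```

View pics/z8.png

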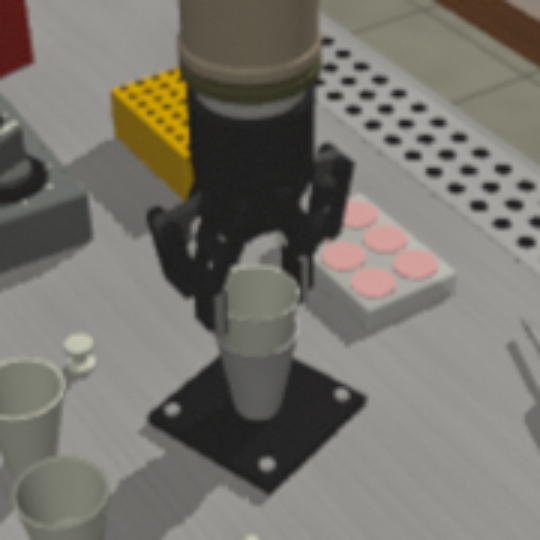

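play_rows --pt "0 0 0.2 0" --pt "0 0 0.2 0"

```text
t: 9.6
position: [0.6019, -0.0002, 0.1093]
orientation: [1.0, -0.0, 0.0, 0.0]
wrist_force: [-0.5, -0.2, 0.0]
opening: 0.651
```

play_rows --pt "0 0 0 0" --pt "0 0 0 0" --pt "0 0 0 0" --pt "0 0 0 0" --gripper 1

```text
t: 10.0
position: [0.602, -0.0002, 0.1093]
orientation: [1.0, 0.0, 0.0, 0.0]
wrist_force: [0.6, -0.1, 0.2]
opening: 1.0
```

play_rows --pt "0 0 -3 0" --pt "0 0 -7 0" --pt "-2 1 -11 0" --pt "-6 3 -11 0" --pt "-10 5 -11 0"

```text
t: 10.5
position: [0.5016, -0.0505, 0.2205]
orientation: [1.0, 0.0, 0.002, 0.0]
wrist_force: [1.0, -0.7, -0.8]
opening: 0.999
```

play_rows --pt "-3.5 0.1 1 0" --pt "-6.6 0.1 3 0" --pt "-6.6 0.1 3 0" --pt "-6.6 0.1 3 0" --pt "-6.6 0.1 3 0"

```text
t: 11.0
position: [0.4375, -0.0511, 0.1897]
orientation: [1.0, 0.0, 0.001, -0.0]
wrist_force: [0.2, 0.6, -0.6]
opening: 1.0
```

Run:
```python
from loc import *
s,im,d=shot('wrist');print(s['position'],s['wrist_force'],s['moment']);save('wrist9',im)
rims('wrist',s,im,d,)
s,im,d=shot('side');rims('side',s,im,d);print('st');rims('side',s,im,d,.1,.112);rims('side',s,im,d,.079,.085);save('side9',im)
```

```text
[ 0.43751328 -0.05110003  0.18972565] [ 0.21453273  0.6331159  -0.57984803] [-0.01447793  0.03053879 -0.03540526]
wrist 2141 pix [343.  85.] c [0.4493 0.043 ] r 0.0267 mean [0.45  0.045 0.071] col [193. 192. 178.]
wrist 57 pix [604. 123.] c [0.6044 0.0244] r 0.0021 mean [0.604 0.024 0.072] col [79. 77. 74.]
wrist 542 pix [554. 157.] c [6.015e-01 1.000e-04] r 0.0263 mean [0.579 0.005 0.072] col [80. 78. 75.]
wrist 32 pix [579. 133.] c [0.5931 0.0113] r 0.0092 mean [0.589 0.019 0.076] col [109. 107.  98.]
wrist 1297 pix [613. 169.] c [ 6.015e-01 -5.000e-04] r 0.0196 mean [ 0.616 -0.003  0.072] col [122. 121. 109.]
wrist 22 pix [568. 201.] c [ 0.5919 -0.0195] r 0.004 mean [ 0.593 -0.022  0.073] col [118. 115. 110.]
wrist 1462 pix [313. 249.] c [ 0.4325 -0.0507] r 0.0269 mean [ 0.432 -0.055  0.071] col [207. 206. 190.]
side 55 pix [324. 255.] c [0.604  0.0049] r 0.0147 mean [0.61  0.015 0.073] col [128. 129. 117.]
side 108 pix [327. 268.] c [ 0.6005 -0.0024] r 0.0255 mean [ 0.592 -0.019  0.072] col [92. 92. 89.]
side 157 pix [247. 280.] c [0.4485 0.0411] r 0.0272 mean [0.45  0.043 0.069]
[... 746 characters left out ...]
21 pix [419. 416.] c [ 0.5194 -0.3675] r 0.0027 mean [ 0.518 -0.369  0.106] col [87. 86. 84.]
side 53 pix [325. 252.] c [0.6014 0.0009] r 0.0203 mean [0.61  0.015 0.082] col [122. 123. 111.]
side 70 pix [325. 265.] c [ 0.6006 -0.0018] r 0.0253 mean [ 0.589 -0.017  0.081] col [107. 107. 101.]
side 156 pix [497. 326.] c [ 0.7171 -0.324 ] r 0.0464 mean [ 0.749 -0.308  0.082] col [113. 114. 104.]
side 147 pix [486. 360.] c [ 0.7166 -0.3242] r 0.0496 mean [ 0.681 -0.344  0.082] col [108. 108.  99.]
side 803 pix [435. 409.] c [ 0.5548 -0.3629] r 0.0189 mean [ 0.556 -0.363  0.083] col [152. 151. 147.]
side 22 pix [415. 424.] c [ 0.5218 -0.3633] r 0.0065 mean [ 0.517 -0.365  0.082] col [83. 82. 80.]
```

View pics/side9.png

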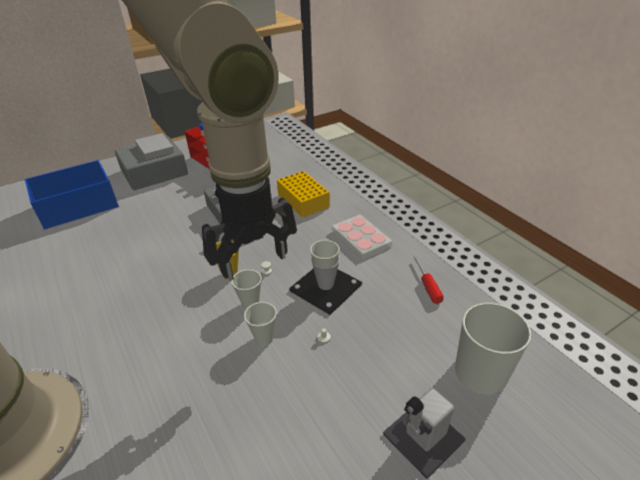

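View pics/wrist9.png

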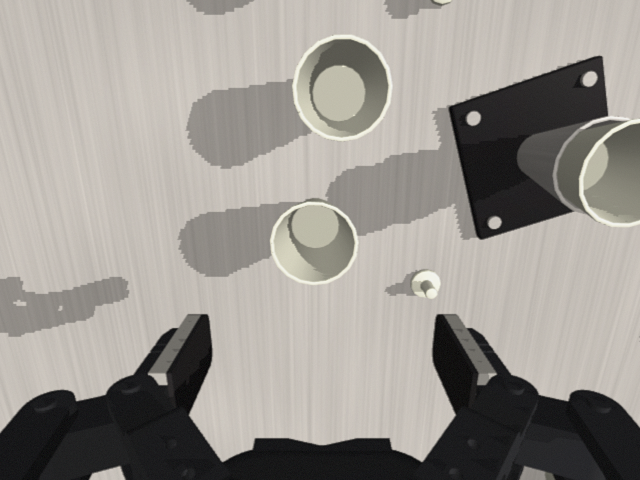

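play_rows --pt "-0.4 0 3 0" --pt "-0.4 0 6.5 0" --pt "-0.4 0 10 0" --pt "-0.4 0 11.8 0" --pt "-0.4 0 11.8 0"

```text
t: 11.6
position: [0.4319, -0.051, 0.0692]
orientation: [1.0, 0.0, -0.002, -0.0]
wrist_force: [-0.2, -0.1, 1.0]
opening: 0.996
```

play_rows --pt "0 0 0 0" --pt "0 0 0 0"

```text
t: 11.8
position: [0.4327, -0.0513, 0.0722]
orientation: [1.0, -0.0, 0.001, 0.0]
wrist_force: [-0.0, -0.2, 0.5]
opening: 0.997
```

play_rows --pt "0 0 0.1 0" --pt "0 0 0.1 0" --pt "0 0 0.1 0" --pt "0 0 0.1 0" --pt "0 0 0.1 0" --gripper 0.3

```text
t: 12.3
position: [0.4324, -0.0513, 0.0715]
orientation: [1.0, -0.0, 0.001, 0.0]
wrist_force: [-2.2, -0.4, 16.9]
opening: 0.66
```

play_rows --pt "0 0 -1 0" --pt "0 0 -4 0" --pt "0 0 -8 0" --pt "0 0 -12 0" --pt "0 0 -14 0"

```text
t: 12.8
position: [0.4323, -0.0514, 0.2138]
orientation: [1.0, -0.0, 0.002, 0.0]
wrist_force: [0.3, -0.6, -1.6]
opening: 0.652
```

play_rows --pt "4 -1.2 0 0" --pt "8 -2.4 0 0" --pt "12 -3.6 0 0" --pt "16 -4.8 0 0" --pt "16.9 -5.1 0 0"

```text
t: 13.3
position: [0.6048, 0.0018, 0.211]
orientation: [1.0, 0.001, 0.002, -0.001]
wrist_force: [-1.3, -0.2, -0.4]
opening: 0.655
```

play_rows --pt "0 0 0 0" --pt "0 0 0 0" --pt "0 0 0 0"

```text
t: 13.6
position: [0.5993, -0.001, 0.2105]
orientation: [1.0, -0.0, -0.001, 0.0]
wrist_force: [-0.2, -0.5, -0.5]
opening: 0.656
```

Run:
```python
from loc import *
s,im,d=shot('wrist');print(s['position'],s['wrist_force'],s['opening']);save('wrist10',im)
z=s['position'][2]
rims('wrist',s,im,d,z-.001,z+.004);print('st');rims('wrist',s,im,d,.106,.111)
```

```text
[ 0.59932382 -0.00104166  0.21049807] [-0.17026934 -0.49564426 -0.48031936] 0.6563862240959693
wrist 3446 pix [321. 344.] c [ 5.995e-01 -2.000e-04] r 0.0279 mean [0.599 0.001 0.211] col [183. 182. 168.]
wrist 116 pix [211. 333.] c [0.5604 0.0063] r 0.0016 mean [0.56  0.007 0.212] col [40. 39. 40.]
wrist 107 pix [432. 333.] c [0.6387 0.006 ] r 0.0016 mean [0.639 0.007 0.212] col [43. 43. 44.]
st
wrist 797 pix [325. 234.] c [6.011e-01 2.000e-04] r 0.0272 mean [0.602 0.011 0.108] col [221. 220. 206.]
```

View pics/wrist10.png

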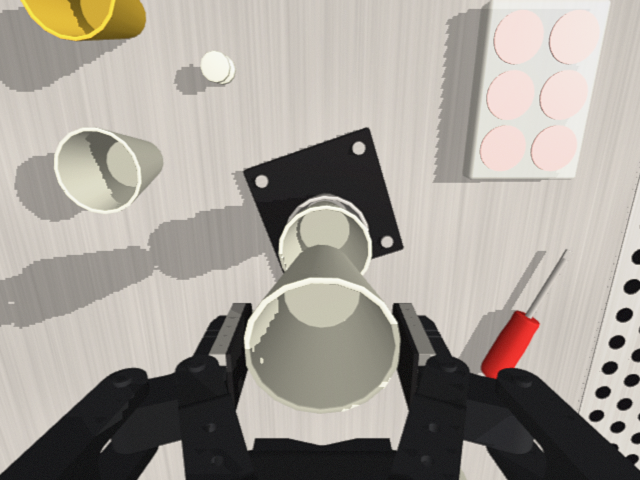

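play_rows --pt "0.16 -0.04 1 0" --pt "0.16 -0.04 2.5 0" --pt "0.16 -0.04 4 0" --pt "0.16 -0.04 5.5 0" --pt "0.16 -0.04 5.5 0"

```text
t: 14.15
position: [0.601, -0.0001, 0.1531]
orientation: [1.0, -0.0, -0.002, 0.0]
wrist_force: [-0.6, -0.5, -1.2]
opening: 0.656
```

play_rows --pt "0 0 0.5 0" --pt "0 0 1 0" --pt "0 0 1.5 0" --pt "0 0 1.9 0" --pt "0 0 1.9 0"

```text
t: 14.65
position: [0.6023, 0.0002, 0.1358]
orientation: [1.0, 0.0, -0.0, 0.0]
wrist_force: [0.0, -0.3, -0.8]
opening: 0.658
```

play_rows --pt "0 0 0 0" --pt "0 0 0 0"

```text
t: 14.85
position: [0.6026, 0.0002, 0.1365]
orientation: [1.0, 0.0, 0.0, 0.0]
wrist_force: [-0.2, -0.8, 0.5]
opening: 0.656
```

Run:
```python
from loc import *
s,im,d=shot('wrist');print(s['position'],s['wrist_force'],s['opening'])
z=s['position'][2]
rims('wrist',s,im,d,z-.001,z+.004);print('st');rims('wrist',s,im,d,.106,.111)
s,im,d=shot('side');save('z9',cv2.resize(im[150:330,240:420],None,fx=3,fy=3))
```

```text
[6.02645576e-01 1.66676643e-04 1.36482785e-01] [-0.21747135 -0.84933975  0.54840344] 0.6564826597050969
wrist 3430 pix [321. 344.] c [0.6028 0.0009] r 0.0279 mean [0.603 0.002 0.137] col [191. 190. 177.]
wrist 109 pix [211. 334.] c [0.5638 0.0079] r 0.0015 mean [0.564 0.008 0.138] col [42. 42. 43.]
wrist 117 pix [432. 333.] c [0.6419 0.0083] r 0.0016 mean [0.642 0.008 0.138] col [45. 45. 46.]
st
wrist 1220 pix [315. 269.] c [ 6.012e-01 -2.000e-04] r 0.0271 mean [0.6   0.02  0.108] col [211. 210. 197.]
wrist 1036 pix [322. 340.] c [0.6027 0.    ] r 0.0212 mean [ 0.603 -0.014  0.109] col [152. 151. 136.]
```

View pics/z9.png

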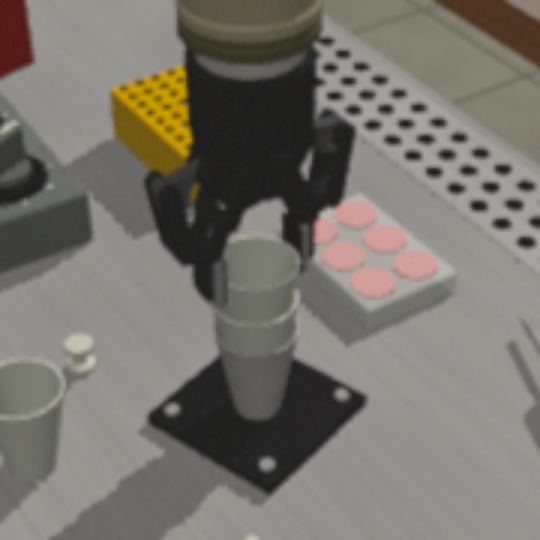

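play_rows --pt "-0.12 0.1 0.15 0" --pt "-0.12 0.1 0.15 0"

```text
t: 15.15
position: [0.6011, -0.001, 0.1347]
orientation: [1.0, -0.0, -0.0, 0.0]
wrist_force: [-0.0, -0.0, -1.2]
opening: 0.655
```

play_rows --pt "0 0 0 0" --pt "0 0 0 0" --pt "0 0 0 0" --pt "0 0 0 0" --gripper 1

```text
t: 15.55
position: [0.6014, -0.0008, 0.1348]
orientation: [1.0, 0.0, 0.0, 0.0]
wrist_force: [0.0, -0.5, -0.7]
opening: 1.001
```

play_rows --pt "0 0 -3 0" --pt "0 0 -7 0" --pt "-3 -1 -8 0" --pt "-7 -2 -8 0" --pt "-11 -3 -8 0"

```text
t: 16.05
position: [0.4903, 0.0294, 0.2153]
orientation: [1.0, -0.0, 0.001, -0.0]
wrist_force: [-1.1, 0.9, -0.0]
opening: 1.003
```

play_rows --pt "-4 -1.3 1 0" --pt "-4.2 -1.3 3 0" --pt "-4.2 -1.3 3 0" --pt "-4.2 -1.3 3 0" --pt "-4.2 -1.3 3 0"

```text
t: 16.55
position: [0.4506, 0.0421, 0.1853]
orientation: [1.0, -0.0, 0.001, -0.0]
wrist_force: [0.9, -0.2, 0.3]
opening: 1.004
```

Run:
```python
from loc import *
s,im,d=shot('wrist');print(s['position'],s['wrist_force']);save('wrist11',im)
rims('wrist',s,im,d,)
s,im,d=shot('side');rims('side',s,im,d);print('st');rims('side',s,im,d,.126,.138);save('side11',im)
```

```text
[0.45061008 0.04207568 0.18531903] [ 0.88822834 -0.2337206   0.34127887]
wrist 2388 pix [320.  53.] c [0.4503 0.1505] r 0.0268 mean [0.45  0.154 0.071] col [196. 171.  60.]
wrist 1546 pix [319. 249.] c [0.4492 0.0437] r 0.0269 mean [0.449 0.039 0.071] col [206. 205. 190.]
wrist 581 pix [523. 285.] c [6.018e-01 4.000e-04] r 0.0266 mean [0.584 0.015 0.072] col [86. 84. 81.]
wrist 36 pix [552. 278.] c [0.6003 0.0079] r 0.0148 mean [0.6   0.022 0.076] col [121. 120. 109.]
wrist 56 pix [575. 280.] c [0.6175 0.0187] r 0.0025 mean [0.618 0.019 0.072] col [83. 81. 77.]
side 116 pix [226. 250.] c [0.4494 0.1487] r 0.0272 mean [0.451 0.149 0.069] col [140. 115.  22.]
side 100 pix [327. 268.] c [ 0.6005 -0.0021] r 0.0257 mean [ 0.592 -0.019  0.073] col [91. 90. 88.]
side 160 pix [246. 280.] c [0.4484 0.0412] r 0.0272 mean [0.449 0.042 0.069] col [134. 135. 123.]
side 306 pix [495. 329.] c [ 0.7171 -0.3239] r 0.0456 mean [ 0.749 -0.307  0.072] col [111. 112. 102.]
side 279 pix [484. 363.] c [ 0.7162 -0.3244] r 0.0487 mean [ 0.681 -0.344  0.072] col [105. 106.  97.]
side 219 pix [427. 426.] c [ 0.5477 -0.3551] r 0.0302 mean [ 0.534 -0.373  0.072] col [76. 75. 74.]
st
side 207 pix [324. 239.] c [ 0.6    -0.0027] r 0.0271 mean [ 0.601 -0.001  0.13 ] col [128. 129. 117.]
side 80 pix [414. 409.] c [ 0.5105 -0.3645] r 0.0099 mean [ 0.505 -0.368  0.134] col [58. 58. 56.]
```

View pics/side11.png

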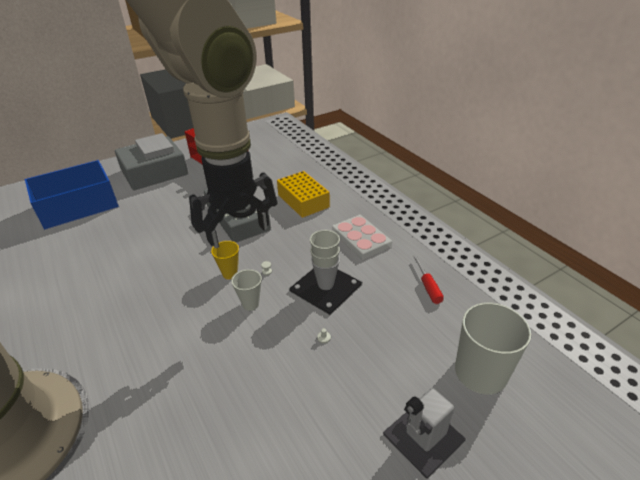

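View pics/wrist11.png

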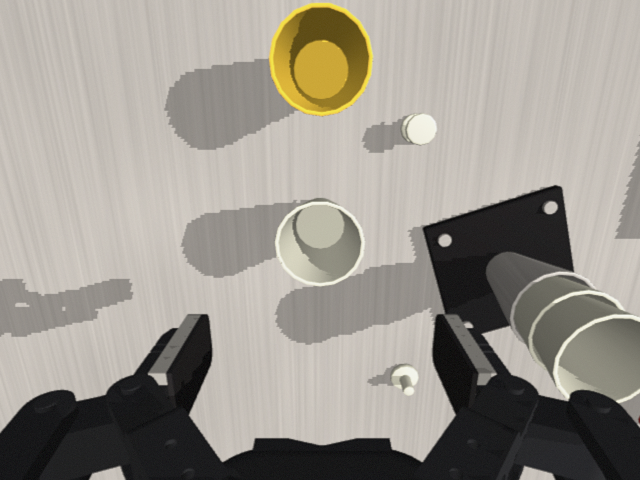

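play_rows --pt "0 -0.1 3 0" --pt "-0.1 -0.1 6.5 0" --pt "-0.1 -0.1 10 0" --pt "-0.1 -0.1 11.5 0" --pt "-0.1 -0.1 11.5 0"

```text
t: 17.15
position: [0.448, 0.043, 0.0681]
orientation: [1.0, -0.0, -0.002, 0.0]
wrist_force: [0.2, 0.4, 0.6]
opening: 0.998
```

play_rows --pt "0 0 0 0" --pt "0 0 0 0"

```text
t: 17.35
position: [0.449, 0.0431, 0.0708]
orientation: [1.0, -0.0, 0.001, -0.0]
wrist_force: [0.4, -0.4, 0.7]
opening: 0.998
```

play_rows --pt "0 0 0 0" --pt "0 0 0 0" --pt "0 0 0 0" --pt "0 0 0 0" --pt "0 0 0 0" --gripper 0.3

```text
t: 17.85
position: [0.4489, 0.0433, 0.0709]
orientation: [1.0, 0.0, 0.001, -0.0]
wrist_force: [-0.7, 0.3, 14.3]
opening: 0.655
```

Next I lift it to z≈0.231 and carry it to (0.601,-0.001).

play_rows --pt "0 0 -1 0" --pt "0 0 -4 0" --pt "0 0 -8 0" --pt "0 0 -12 0" --pt "0 0 -16 0"

```text
t: 18.35
position: [0.4477, 0.043, 0.2321]
orientation: [1.0, -0.0, 0.0, -0.0]
wrist_force: [0.9, 0.6, -1.3]
opening: 0.648
```

play_rows --pt "4 1.1 0 0" --pt "8 2.2 0 0" --pt "12 3.5 0 0" --pt "15 4.4 0 0" --pt "15.2 4.4 0 0"

```text
t: 18.85
position: [0.6035, -0.0025, 0.2303]
orientation: [1.0, -0.001, 0.001, 0.0]
wrist_force: [-0.8, 0.3, -2.2]
opening: 0.648
```

play_rows --pt "0 0 0 0" --pt "0 0 0 0" --pt "0 0 0 0"

```text
t: 19.15
position: [0.5991, -0.0003, 0.2301]
orientation: [1.0, 0.0, -0.0, -0.0]
wrist_force: [-0.9, -0.0, -0.0]
opening: 0.649
```

Run:
```python
from loc import *
s,im,d=shot('wrist');print(s['position'],s['wrist_force'],s['opening']);save('wrist12',im)
z=s['position'][2]
rims('wrist',s,im,d,z-.001,z+.004);print('st');rims('wrist',s,im,d,.132,.137)
```

```text
[ 5.99149546e-01 -3.49000939e-04  2.30080903e-01] [-0.87365509 -0.02614422 -0.03326888] 0.6487786903913786
wrist 3899 pix [322. 348.] c [5.993e-01 4.000e-04] r 0.0278 mean [0.6   0.    0.231] col [179. 178. 164.]
wrist 113 pix [212. 333.] c [0.5605 0.0077] r 0.0015 mean [0.561 0.007 0.232] col [37. 37. 38.]
wrist 115 pix [432. 333.] c [0.6383 0.0076] r 0.0015 mean [0.638 0.007 0.232] col [39. 39. 40.]
st
wrist 799 pix [326. 238.] c [ 6.011e-01 -4.000e-04] r 0.0271 mean [0.602 0.011 0.134] col [216. 215. 200.]
```

play_rows --pt "0.1 0.08 1 0" --pt "0.1 0.08 2.5 0" --pt "0.1 0.08 4 0" --pt "0.1 0.08 5 0" --pt "0.1 0.08 5 0"

```text
t: 19.7
position: [0.6004, -0.0015, 0.1781]
orientation: [1.0, 0.0, -0.001, 0.0]
wrist_force: [0.4, 0.2, -0.5]
opening: 0.652
```

play_rows --pt "0 0 0.5 0" --pt "0 0 1 0" --pt "0 0 1.5 0" --pt "0 0 1.8 0" --pt "0 0 1.8 0"

```text
t: 20.2
position: [0.6012, -0.0016, 0.1614]
orientation: [1.0, 0.0, -0.0, 0.0]
wrist_force: [-0.0, 0.1, -0.4]
opening: 0.651
```

play_rows --pt "0 0 0 0" --pt "0 0 0 0"

```text
t: 20.4
position: [0.6015, -0.0016, 0.162]
orientation: [1.0, -0.0, 0.0, -0.0]
wrist_force: [0.5, 0.4, -0.7]
opening: 0.65
```

Run:
```python
from loc import *
s,im,d=shot('wrist');print(s['position'],s['wrist_force'],s['opening'])
z=s['position'][2]
rims('wrist',s,im,d,z-.001,z+.004);print('st');rims('wrist',s,im,d,.132,.137)
s,im,d=shot('side');save('z12',cv2.resize(im[150:330,240:420],None,fx=3,fy=3))
```

```text
[ 0.60145076 -0.00160357  0.16197223] [ 0.52937271  0.3550737  -0.74234353] 0.649738686016718
wrist 3889 pix [322. 348.] c [ 0.6016 -0.0009] r 0.0278 mean [ 0.602 -0.001  0.163] col [186. 185. 171.]
wrist 115 pix [211. 333.] c [0.5628 0.006 ] r 0.0015 mean [0.563 0.006 0.164] col [41. 41. 42.]
wrist 108 pix [432. 334.] c [0.6405 0.0066] r 0.0016 mean [0.641 0.006 0.164] col [46. 46. 47.]
st
wrist 1113 pix [320. 269.] c [ 6.012e-01 -4.000e-04] r 0.0272 mean [0.601 0.018 0.134] col [222. 221. 207.]
wrist 171 pix [321. 266.] c [ 0.6017 -0.0015] r 0.0234 mean [0.602 0.02  0.135] col [136. 135. 122.]
wrist 1040 pix [321. 341.] c [ 0.6017 -0.0019] r 0.0212 mean [ 0.601 -0.016  0.135] col [149. 147. 133.]
```

View pics/z12.png

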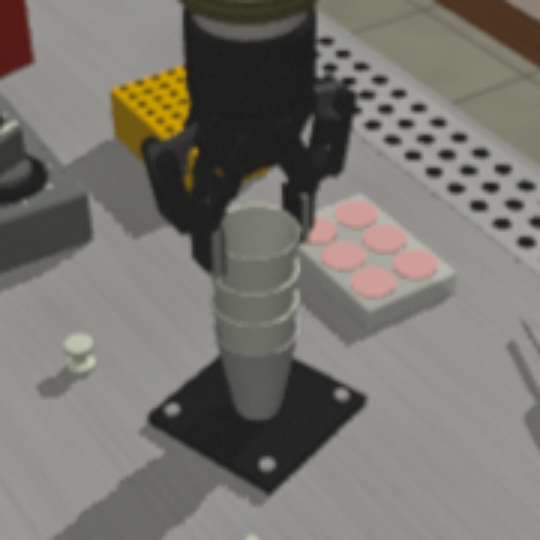

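play_rows --pt "0 0 0.15 0" --pt "0 0 0.15 0"

```text
t: 20.7
position: [0.6013, -0.0016, 0.1602]
orientation: [1.0, 0.0, -0.0, 0.0]
wrist_force: [-0.9, -0.7, -1.3]
opening: 0.651
```

play_rows --pt "0 0 0 0" --pt "0 0 0 0" --pt "0 0 0 0" --pt "0 0 0 0" --gripper 1

```text
t: 21.1
position: [0.6014, -0.0016, 0.1604]
orientation: [1.0, -0.0, 0.0, 0.0]
wrist_force: [-0.2, -0.8, 0.0]
opening: 1.002
```

play_rows --pt "0 0 -4 0" --pt "0 0 -8 0" --pt "-1 -4 -9 0.15" --pt "-2 -8 -9 0.3" --pt "-3 -12 -9 0.45"

```text
t: 21.6
position: [0.5712, 0.1193, 0.2511]
orientation: [0.974, -0.227, 0.001, -0.0]
wrist_force: [0.4, -0.2, -0.0]
opening: 0.996
```

play_rows --pt "0 -2 0 0" --pt "0 -2 0 0" --pt "0 -2 0 0" --gripper 0.14

```text
t: 21.9
position: [0.5803, 0.1362, 0.2501]
orientation: [0.975, -0.222, 0.0, 0.0]
wrist_force: [-0.1, -0.9, 0.2]
opening: 0.512
```

Run:
```python
from loc import *
s,im,d=shot('wrist');print(s['position'],R.from_quat(s['orientation']).as_matrix()[:,0],s['joints'],s['opening']);save('wrist13',im)
p=s['position']
s,im,d=shot('side');rims('side',s,im,d,.15,.164);save('side13',im)
K,T=c2w('side');P=cloud(d,K,T)
m=(d>0)&(np.hypot(P[...,0]-p[0],P[...,1]-p[1])<.06)&(P[...,2]>.15)
print('low',np.percentile(P[m][:,2],[0,.5,1,2,5])-p[2])
```

```text
[0.5803141  0.13617234 0.25011698] [ 9.01279841e-01 -4.33237328e-01  2.55262619e-04] [-0.39925003  0.44877532  0.10438882  1.91105724 -0.06313593  0.78510735
 -0.70851898] 0.5121538799587884
side 254 pix [325. 229.] c [ 0.6005 -0.0037] r 0.0269 mean [ 0.602 -0.002  0.155] col [127. 127. 115.]
low [-0.02204497 -0.01339091 -0.00682031  0.00373654  0.02810885]
```

View pics/side13.png

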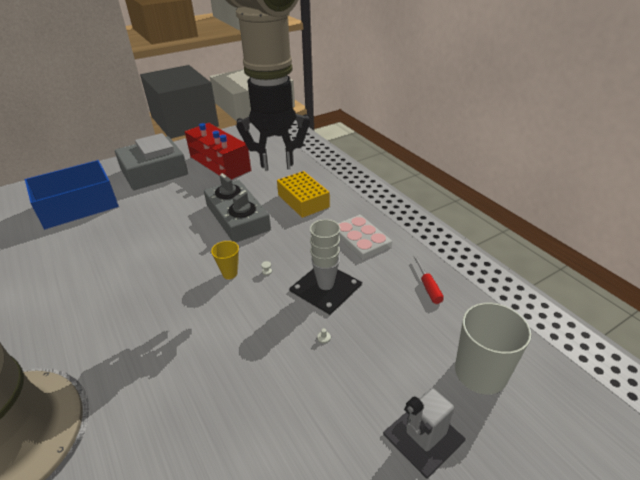

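View pics/wrist13.png

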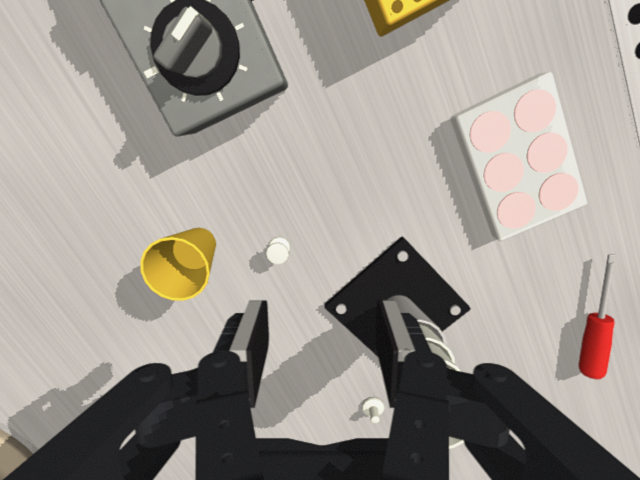

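play_rows --pt "-2.3 -3.1 0 0.14" --pt "-4.6 -6.2 0 0.28" --pt "-7 -9.3 0 0.42" --pt "-9.3 -12.3 0 0.56" --pt "-9.3 -12.3 0 0.7" --gripper 0.5

```text
t: 22.5
position: [0.5484, 0.2924, 0.2498]
orientation: [0.839, -0.544, -0.001, -0.001]
wrist_force: [0.0, 0.8, -0.8]
opening: 0.499
```

play_rows --pt "0 0 0 0" --pt "0 0 0 0" --pt "0 0 0 0"

```text
t: 22.8
position: [0.5504, 0.2857, 0.2504]
orientation: [0.839, -0.544, 0.0, 0.0]
wrist_force: [-0.2, 0.1, -0.0]
opening: 0.5
```

```bash
cat >> h.py <<'E'
def yaw(s):
    x=R.from_quat(s['orientation']).as_matrix()[:,0]; return np.degrees(np.arctan2(x[1],x[0]))
def delta(s,xyz):
    M=R.from_quat(s['orientation']).as_matrix(); return 100*(M.T@(np.array(xyz)-s['position']))
E
python3 - <<'E'
from loc import *
s,im,d=shot('wrist');print(s['position'],yaw(s),s['joints'],s['opening']);save('wrist14',im)
K,T=c2w('wrist',s);P=cloud(d,K,T)
for nm,c in [('R',(.5497,.288)),('L',(.5525,.38))]:
    m=(d>0)&(np.hypot(P[...,0]-c[0],P[...,1]-c[1])<.04)&(P[...,2]>.08)&(P[...,2]<.105)
    q=P[m]; print(nm,len(q),np.median(q[:,2]),q[:,2].max())
    t=q[q[:,2]>np.median(q[:,2])-.003]
    r=cv2.minAreaRect((t[:,:2]*1000).astype(np.float32)); print(r)
    x,y=t[:,0]-t[:,0].mean(),t[:,1]-t[:,1].mean(); w,v=np.linalg.eigh(np.cov(x,y)); print(t.mean(0),np.degrees(np.arctan2(v[1,1],v[0,1])))
print(delta(s,(.5497,.288,.096)))
E
```

```text
[0.55041822 0.2857011  0.25038813] -65.85811429933062 [-0.77243676  0.48861332  0.29715234  1.86559652 -0.18934731  0.8148605
 -1.52707568] 0.5000025903997581
R 999 0.09398216125938741 0.09736802654455906
((550.9722290039062, 292.4642028808594), (40.44683837890625, 13.534459114074707), 24.164257049560547)
[0.55163547 0.29242337 0.09413781] -155.5661734741374
L 1301 0.09381584598412046 0.09762363353118553
((552.9874877929688, 384.4115905761719), (14.30928897857666, 41.500244140625), 8.488449096679688)
[0.55366127 0.38382376 0.09409593] 97.69311386297862
[-0.24689817 -0.02983742 15.43868904]
```

View pics/wrist14.png

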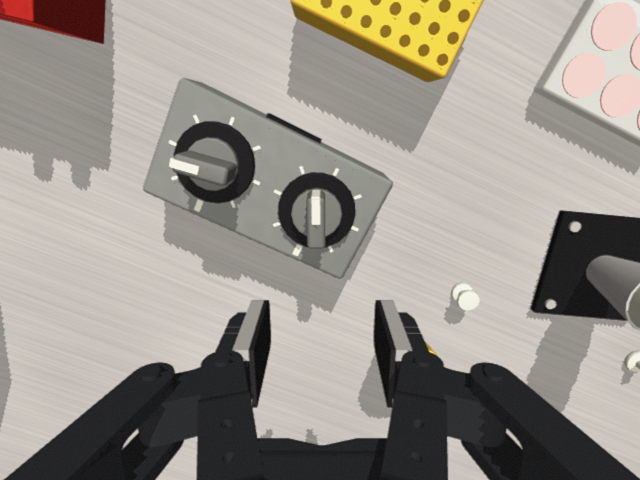

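play_rows --pt "-0.3 -0.1 4 0" --pt "-0.3 -0.1 8 0" --pt "-0.3 -0.1 11 0" --pt "-0.3 -0.1 11 0" --pt "-0.3 -0.1 11 0"

```text
t: 23.35
position: [0.55, 0.2898, 0.1406]
orientation: [0.839, -0.544, -0.0, 0.0]
wrist_force: [-0.9, 0.2, 0.0]
opening: 0.498
```

play_rows --pt "0 0 0 0" --pt "0 0 0 0"

```text
t: 23.55
position: [0.5504, 0.291, 0.1421]
orientation: [0.839, -0.544, 0.001, -0.001]
wrist_force: [0.2, -0.3, -0.3]
opening: 0.504
```

Run:
```python
from loc import *
s,im,d=shot('wrist');print(s['position'],yaw(s),s['opening']);save('wrist15',im)
K,T=c2w('wrist',s);P=cloud(d,K,T)
m=(d>0)&(np.hypot(P[...,0]-.55,P[...,1]-.29)<.03)&(P[...,2]>.088)&(P[...,2]<.098)
t=P[m];t=t[abs(t[:,2]-np.median(t[:,2]))<.002]
print(len(t),np.median(t[:,2]),cv2.minAreaRect((t[:,:2]*1000).astype(np.float32)))
```

```text
[0.55039732 0.29098306 0.14212507] -65.88790721042187 0.5037123764297868
1886 0.09397523191825319 ((551.1137084960938, 292.132080078125), (41.04447937011719, 13.656814575195312), 24.699831008911133)
```

View pics/wrist15.png

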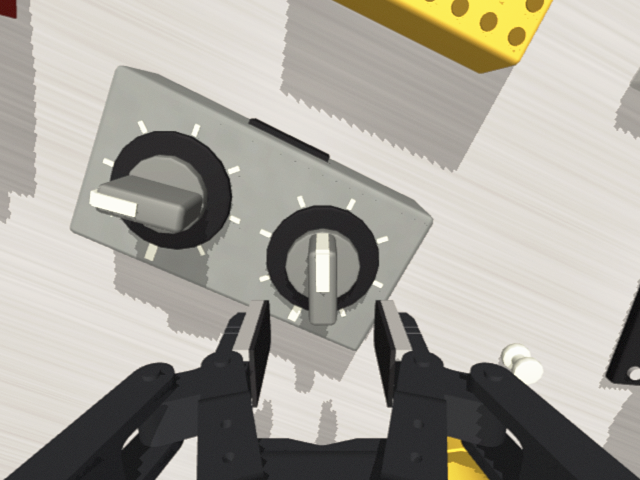

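play_rows --pt "0 0 2 0" --pt "0 0 4 0" --pt "0 0 4.6 0" --pt "0 0 4.6 0" --pt "0 0 4.6 0"

```text
t: 24.1
position: [0.5499, 0.2909, 0.0951]
orientation: [0.839, -0.544, 0.0, -0.0]
wrist_force: [-0.1, 0.3, 0.4]
opening: 0.501
```

play_rows --pt "0 0 0 0" --pt "0 0 0 0" --pt "0 0 0 0" --pt "0 0 0 0" --pt "0 0 0 0" --gripper 0 --force 25

```text
t: 24.6
position: [0.55, 0.2906, 0.0952]
orientation: [0.839, -0.544, 0.0, -0.0]
wrist_force: [-0.8, -1.5, 6.2]
opening: 0.156
```

Run:
```python
from loc import *
s=status.get_state();print(s['position'],yaw(s),s['opening'],s['wrist_force'],s['moment'])
s,im,d=shot('scene');save('z16',cv2.resize(im[150:270,360:520],None,fx=4,fy=4))
s,im,d=shot('side');save('z17',cv2.resize(im[100:260,160:320],None,fx=3.5,fy=3.5))
```

```text
[0.54999537 0.29062458 0.09516496] -65.9094722352301 0.15591554546734607 [-0.79871774 -1.48484255  6.20303795] [-0.27813073  0.11899752  0.00502852]
```

View pics/z17.png

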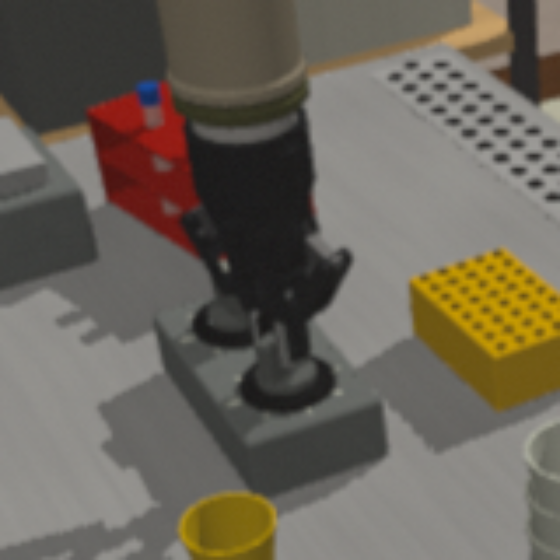

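play_rows --pt "0 0 0 -0.14" --pt "0 0 0 -0.28" --pt "0 0 0 -0.42" --pt "0 0 0 -0.56" --pt "0 0 0 -0.7"

```text
t: 25.2
position: [0.55, 0.2906, 0.0952]
orientation: [0.975, -0.221, 0.001, -0.0]
wrist_force: [-0.3, -1.0, 6.3]
opening: 0.153
```

play_rows --pt "0 0 0 -0.14" --pt "0 0 0 -0.28" --pt "0 0 0 -0.42" --pt "0 0 0 -0.56" --pt "0 0 0 -0.7"

```text
t: 25.7
position: [0.55, 0.2906, 0.0952]
orientation: [0.992, 0.127, 0.001, 0.0]
wrist_force: [-0.2, -1.6, 5.7]
opening: 0.157
```

play_rows --pt "0 0 0 -0.14" --pt "0 0 0 -0.28" --pt "0 0 0 -0.4" --pt "0 0 0 -0.5" --pt "0 0 0 -0.5"

```text
t: 26.2
position: [0.5501, 0.2905, 0.0952]
orientation: [0.93, 0.368, 0.001, 0.0]
wrist_force: [-0.0, -0.5, 8.1]
opening: 0.157
```

play_rows --pt "0 0 0 0" --pt "0 0 0 0"

```text
t: 26.4
position: [0.5501, 0.2906, 0.0952]
orientation: [0.931, 0.366, 0.001, 0.0]
wrist_force: [-0.3, -1.6, 7.4]
opening: 0.16
```

Run:
```python
from loc import *
s=status.get_state();print(s['position'],yaw(s),s['opening'],s['wrist_force'],s['moment'],s['joints'])
```

```text
[0.55007817 0.29056816 0.09517635] 42.947663526943835 0.1600479185163994 [-0.32121409 -1.61026161  7.44052559] [-0.35456363  0.13114859  0.03208288] [-0.37744481  0.69420499 -0.30342022  1.94652018  0.37333991  0.55403926
 -0.1853426 ]
```

play_rows --pt "0 0 0 0" --pt "0 0 0 0" --pt "0 0 0 0" --pt "0 0 0 0" --gripper 0.5

```text
t: 26.8
position: [0.5494, 0.2907, 0.0942]
orientation: [0.93, 0.366, -0.0, 0.0]
wrist_force: [-0.9, 0.1, -0.0]
opening: 0.5
```

play_rows --pt "0 0 -2 0" --pt "0 0 -5 0" --pt "0 0 -7 0" --pt "0 0 -7 0" --pt "0 0 -7 0"

```text
t: 27.3
position: [0.5495, 0.2906, 0.1643]
orientation: [0.931, 0.366, 0.0, 0.0]
wrist_force: [0.5, -0.3, -0.9]
opening: 0.504
```

Run:
```python
from loc import *
s,im,d=shot('wrist');print(s['position'],yaw(s),s['joints']);save('wrist18',im)
print(delta(s,(.5527,.3826,.165)))
K,T=c2w('wrist',s);P=cloud(d,K,T)
for c in [(.55,.29),(.5527,.3826)]:
    m=(d>0)&(np.hypot(P[...,0]-c[0],P[...,1]-c[1])<.03)&(P[...,2]>.088)&(P[...,2]<.098)
    t=P[m]
    if len(t)>20:
        t=t[abs(t[:,2]-np.median(t[:,2]))<.002]; print(len(t),cv2.minAreaRect((t[:,:2]*1000).astype(np.float32)))
```

```text
[0.54952704 0.2905882  0.16432498] 42.96324390084081 [-0.33961068  0.60389045 -0.35680938  1.90562298  0.31854141  0.68678687
 -0.1370627 ]
[ 6.50309642 -6.51707564 -0.06638918]
1533 ((549.5284423828125, 292.1607971191406), (13.273848533630371, 40.74542236328125), 42.42292785644531)
2109 ((552.5847778320312, 383.7886657714844), (13.956666946411133, 41.250526428222656), 8.078880310058594)
```

View pics/wrist18.png

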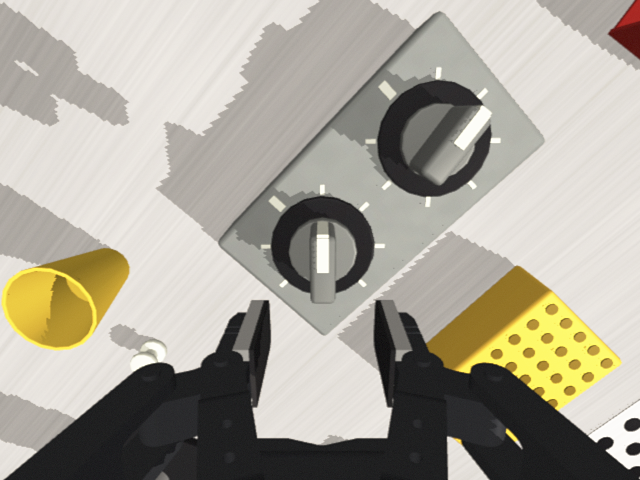

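play_rows --pt "2 -2 0 0.14" --pt "4 -4 0 0.28" --pt "6.5 -6.5 0 0.42" --pt "6.5 -6.5 0 0.56" --pt "6.5 -6.5 0 0.61"

```text
t: 27.85
position: [0.5515, 0.384, 0.1625]
orientation: [0.998, 0.069, -0.001, 0.001]
wrist_force: [-1.0, -1.6, -0.2]
opening: 0.504
```

play_rows --pt "0 0 0 0" --pt "0 0 2 0" --pt "0 0 2 0" --pt "0 0 2 0"

```text
t: 28.25
position: [0.5524, 0.3821, 0.1435]
orientation: [0.998, 0.07, -0.001, 0.001]
wrist_force: [0.2, 1.5, 0.7]
opening: 0.502
```

Run:
```python
from loc import *
s,im,d=shot('wrist');print(s['position'],yaw(s),s['joints']);save('wrist19',im)
K,T=c2w('wrist',s);P=cloud(d,K,T)
for c in [(.55,.29),(.5527,.3826)]:
    m=(d>0)&(np.hypot(P[...,0]-c[0],P[...,1]-c[1])<.03)&(P[...,2]>.088)&(P[...,2]<.098)
    t=P[m]
    if len(t)>20:
        t=t[abs(t[:,2]-np.median(t[:,2]))<.002]; print(len(t),cv2.minAreaRect((t[:,:2]*1000).astype(np.float32)))
```

```text
[0.55242089 0.38206335 0.14353699] 8.068414552720107 [-0.58019726  0.66316113 -0.17065294  1.80710916  0.16543817  0.6871124
 -0.70292738]
823 ((548.256591796875, 294.19256591796875), (14.14433479309082, 37.26612854003906), 44.81022262573242)
1872 ((552.60009765625, 384.3653869628906), (13.475015640258789, 40.993263244628906), 8.60693645477295)
```

View pics/wrist19.png

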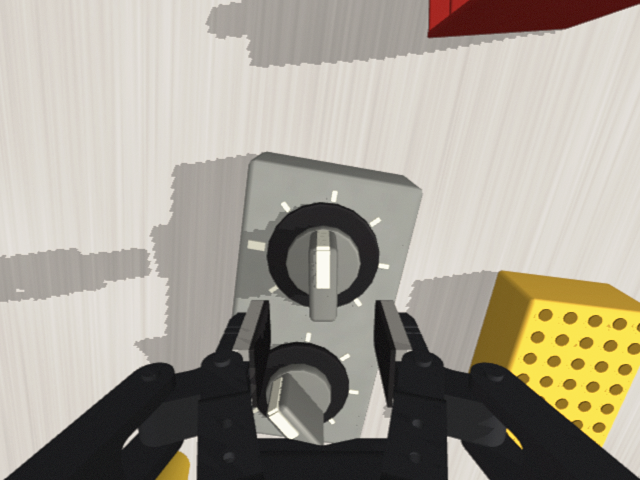

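play_rows --pt "0 -0.1 2 0" --pt "0 -0.1 4 0" --pt "0 -0.1 4.8 0" --pt "0 -0.1 4.8 0" --pt "0 -0.1 4.8 0"

```text
t: 28.8
position: [0.553, 0.3838, 0.097]
orientation: [0.998, 0.07, 0.0, -0.0]
wrist_force: [0.2, -0.3, 0.2]
opening: 0.499
```

play_rows --pt "0 0 0 0" --pt "0 0 0 0" --pt "0 0 0 0" --pt "0 0 0 0" --pt "0 0 0 0" --gripper 0

```text
t: 29.3
position: [0.5527, 0.3838, 0.0973]
orientation: [0.998, 0.07, 0.0, -0.0]
wrist_force: [-1.3, -0.8, 6.7]
opening: 0.155
```

play_rows --pt "0 0 0 0.14" --pt "0 0 0 0.28" --pt "0 0 0 0.42" --pt "0 0 0 0.56" --pt "0 0 0 0.7"

```text
t: 29.8
position: [0.5535, 0.3836, 0.0973]
orientation: [0.96, -0.279, 0.001, -0.001]
wrist_force: [0.6, -1.0, 3.0]
opening: 0.157
```

play_rows --pt "0 0 0 0.14" --pt "0 0 0 0.28" --pt "0 0 0 0.42" --pt "0 0 0 0.56" --pt "0 0 0 0.7"

```text
t: 30.3
position: [0.5539, 0.383, 0.0973]
orientation: [0.806, -0.592, 0.001, -0.001]
wrist_force: [2.4, -3.0, 2.8]
opening: 0.158
```

play_rows --pt "0 0 0 0.14" --pt "0 0 0 0.28" --pt "0 0 0 0.34" --pt "0 0 0 0.34" --pt "0 0 0 0.34"

```text
t: 30.8
position: [0.5539, 0.3825, 0.0973]
orientation: [-0.696, 0.718, -0.001, 0.001]
wrist_force: [1.6, -4.5, 4.8]
opening: 0.152
```

Run:
```python
from loc import *
s=status.get_state();print(s['position'],yaw(s),s['opening'],s['wrist_force'],s['moment'],s['joints'])
```

```text
[0.55393726 0.38254455 0.0973093 ] -91.73413103324118 0.15158142428165294 [ 1.61514647 -4.50341043  4.83344698] [-0.92499001 -0.31183233 -0.00897757] [-0.89049045  0.74399062  0.32109324  1.85161947 -0.38206706  0.60493144
 -1.93269532]
```

Yaw is -91.7°, as planned. I release, lift and look.

play_rows --pt "0 0 0 0" --pt "0 0 0 0" --pt "0 0 0 0" --pt "0 0 0 0" --gripper 0.5

```text
t: 31.2
position: [0.5524, 0.3838, 0.0961]
orientation: [-0.697, 0.717, 0.0, -0.0]
wrist_force: [0.4, 1.3, 0.1]
opening: 0.501
```

play_rows --pt "0 0 -3 0" --pt "0 0 -7 0" --pt "0 0 -11 -0.14" --pt "0 0 -15 -0.28" --pt "0 0 -17 -0.42"

```text
t: 31.7
position: [0.5535, 0.3841, 0.27]
orientation: [0.833, -0.554, 0.001, -0.002]
wrist_force: [-0.7, 0.5, -0.3]
opening: 0.499
```

play_rows --pt "0 0 0 -0.14" --pt "0 0 0 -0.28" --pt "0 0 0 -0.42" --pt "0 0 0 -0.56" --pt "0 0 0 -0.56"

```text
t: 32.2
position: [0.5526, 0.3834, 0.2662]
orientation: [0.953, -0.304, -0.0, -0.0]
wrist_force: [0.3, 0.5, 0.8]
opening: 0.498
```

Run:
```python
from loc import *
s,im,d=shot('wrist');print(s['position'],yaw(s),s['joints'],s['t']);save('wrist20',im)
K,T=c2w('wrist',s);P=cloud(d,K,T)
for c in [(.55,.29),(.5527,.3826)]:
    m=(d>0)&(np.hypot(P[...,0]-c[0],P[...,1]-c[1])<.03)&(P[...,2]>.088)&(P[...,2]<.098)
    t=P[m]
    if len(t)>20:
        t=t[abs(t[:,2]-np.median(t[:,2]))<.002]; print(len(t),cv2.minAreaRect((t[:,:2]*1000).astype(np.float32)))
s,im,d=shot('side');save('side20',im);rims('side',s,im,d,.15,.164)
print(delta(s,(.5,-.05,.27)))
```

```text
[0.55256956 0.38337897 0.26624975] -35.417266310024864 [-0.78290146  0.52480017  0.1416441   1.72169344 -0.09079021  0.9016116
 -1.22183416] 32.2
265 ((550.1958618164062, 293.2478332519531), (13.633418083190918, 40.68655014038086), 46.7387580871582)
741 ((553.4528198242188, 383.988037109375), (13.541004180908203, 40.91841125488281), 87.71944427490234)
side 251 pix [325. 229.] c [ 0.6007 -0.0038] r 0.0269 mean [ 0.602 -0.002  0.155] col [124. 124. 113.]
[21.01992057 38.26168746 -0.38454807]
```

View pics/wrist20.png

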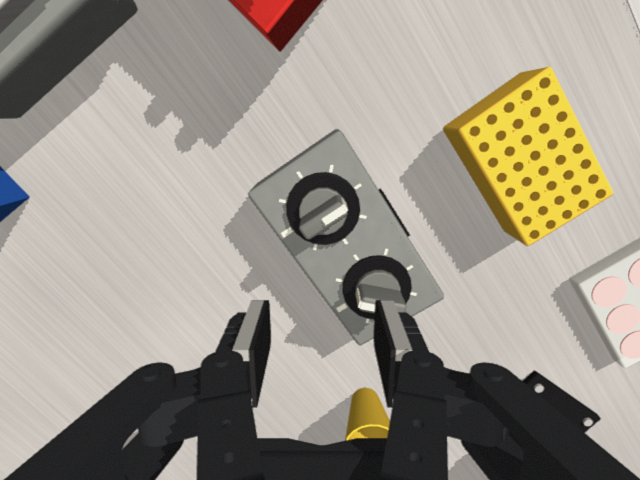

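View pics/side20.png

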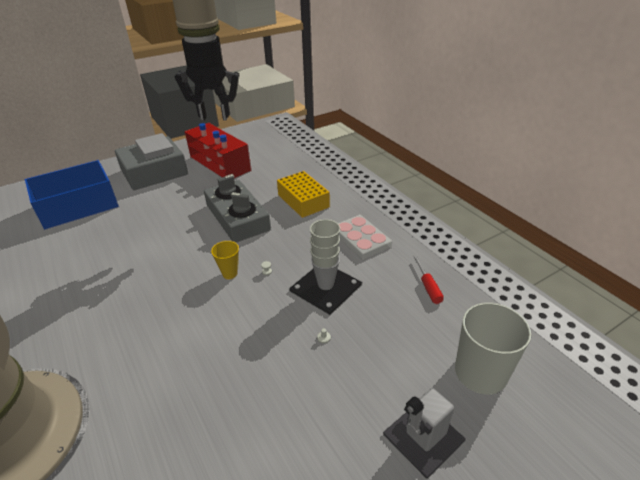

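play_rows --pt "1.5 4 0 -0.14" --pt "3.3 8.5 0 -0.28" --pt "5.2 13 0 -0.42" --pt "7.2 17.5 0 -0.56" --pt "9.2 21 0 -0.62" --gripper 0

```text
t: 32.8
position: [0.5042, 0.1567, 0.2663]
orientation: [1.0, 0.0, -0.0, 0.0]
wrist_force: [1.3, -0.2, 0.1]
opening: 0.0
```

Run:
```python
from loc import *
s=status.get_state();print(s['position'],yaw(s));print(delta(s,(.5,-.09,.266)))
s,im,d=shot('scene');save('z21',cv2.resize(im[180:270,380:500],None,fx=6,fy=6,interpolation=2))
K,T=c2w('scene',s);P=cloud(d,K,T)
for c in [(.55,.29),(.5527,.3826)]:
    m=(d>0)&(np.hypot(P[...,0]-c[0],P[...,1]-c[1])<.03)&(P[...,2]>.085)&(P[...,2]<.1)
    t=P[m]; print(len(t),cv2.minAreaRect((t[:,:2]*1000).astype(np.float32)))
```

```text
[0.50423264 0.15667682 0.26629487] 0.04394230450747422
[-0.44216642 24.66732572  0.04560418]
95 ((550.0535278320312, 289.47442626953125), (14.038983345031738, 43.05826950073242), 43.10540771484375)
93 ((555.1256103515625, 379.647216796875), (12.929734230041504, 40.39296340942383), 87.10668182373047)
```

View pics/z21.png

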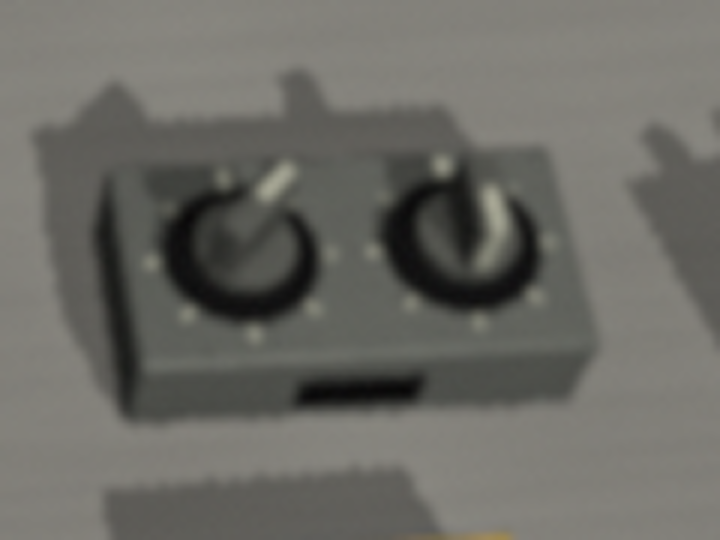

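play_rows --pt "0 4.5 0 0" --pt "-0.2 9 0 0" --pt "-0.4 13.5 0 0" --pt "-0.4 18 0 0" --pt "-0.4 22 0 0"

```text
t: 33.35
position: [0.5013, -0.0627, 0.2664]
orientation: [1.0, -0.002, 0.0, 0.0]
wrist_force: [0.9, 0.2, 0.3]
opening: -0.0
```

play_rows --pt "0 4.5 0 0" --pt "0 9 0 0" --pt "0 13.5 0 0" --pt "0 18 0 0" --pt "0 22 0 0"

```text
t: 33.85
position: [0.5014, -0.283, 0.2664]
orientation: [1.0, -0.002, 0.0, 0.0]
wrist_force: [1.0, 0.6, -0.5]
opening: 0.001
```

play_rows --pt "0 4.5 0 0" --pt "0 9 0 0" --pt "0 14 0 0" --pt "0 14 0 0" --pt "0 14 0 0"

```text
t: 34.35
position: [0.5011, -0.4217, 0.2656]
orientation: [1.0, -0.003, -0.0, -0.0]
wrist_force: [0.3, 1.4, -0.7]
opening: -0.003
```

Run:
```python
from loc import *
s=status.get_state();print(s['position'],yaw(s));print(delta(s,(.5,-.437,.129)))
```

```text
[ 0.50106319 -0.42166933  0.26564115] -0.3019756412042852
[-0.0874471   1.53740197 13.6637617 ]
```

play_rows --pt "0 1.2 0 0" --pt "0 1.2 4 0" --pt "0 1.2 8 0" --pt "0 1.2 12 0" --pt "0 1.2 13.5 0"

```text
t: 34.85
position: [0.5008, -0.4306, 0.128]
orientation: [1.0, 0.001, -0.002, -0.002]
wrist_force: [1.2, 0.6, 0.2]
opening: 0.001
```

play_rows --pt "0 0 0 0" --pt "0 0 0 0" --pt "0 0 0 0"

```text
t: 35.15
position: [0.5025, -0.4334, 0.1334]
orientation: [1.0, 0.0, 0.001, 0.001]
wrist_force: [-0.5, 0.1, -0.3]
opening: -0.003
```

Run:
```python
from loc import *
s=status.get_state();print(s['position'],yaw(s));print(delta(s,(.502,-.335,.128)))
s,im,d=shot('side');save('side22',im);rims('side',s,im,d,.15,.164);print('x');rims('side',s,im,d)
```

```text
[ 0.50247255 -0.43344685  0.13344122] 0.0007894904682204848
[-0.04847765 -9.84573327  0.52470743]
side 265 pix [325. 230.] c [ 0.6004 -0.0039] r 0.027 mean [ 0.601 -0.003  0.155] col [137. 137. 125.]
side 101 pix [445. 455.] c [ 0.4831 -0.4417] r 0.0087 mean [ 0.485 -0.441  0.16 ] col [35. 35. 35.]
side 26 pix [462. 448.] c [ 0.5096 -0.4419] r 0.0048 mean [ 0.509 -0.445  0.156] col [54. 54. 54.]
x
side 69 pix [227. 186.] c [0.5515 0.3821] r 0.0139 mean [0.551 0.376 0.072] col [63. 63. 61.]
side 70 pix [241. 203.] c [0.5561 0.2942] r 0.0184 mean [0.547 0.284 0.072] col [65. 65. 63.]
side 129 pix [225. 249.] c [0.4496 0.1486] r 0.0273 mean [0.45  0.151 0.069] col [153. 126.  27.]
side 109 pix [327. 268.] c [ 0.6007 -0.0023] r 0.0256 mean [ 0.592 -0.019  0.072] col [100.  99.  96.]
side 128 pix [418. 427.] c [ 0.5234 -0.3641] r 0.0088 mean [ 0.522 -0.367  0.072] col [79. 78. 76.]
```

View pics/side22.png

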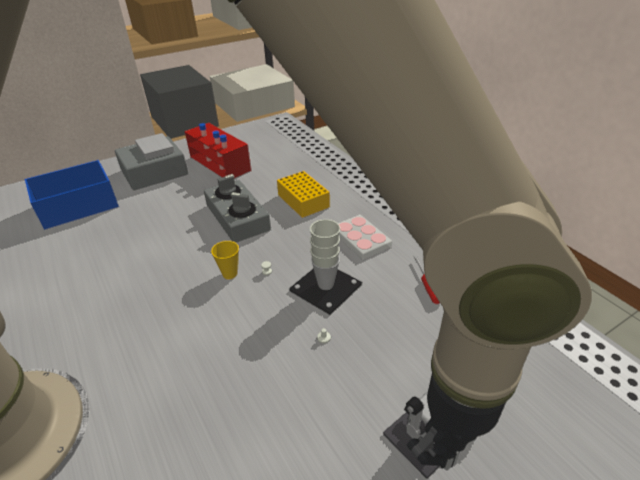

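The stack of 3 stands upright at (325,255), the dials are set, and the roller is at rest at (413,405). All of step 2 is in place, so I push the roller arm again.

play_rows --pt "0 -4 0.5 0" --pt "0 -6 0.5 0" --pt "-0.1 -8 0.5 0" --pt "-0.1 -10 0.5 0" --pt "-0.1 -10 0.5 0"

```text
t: 35.7
position: [0.4995, -0.3324, 0.1267]
orientation: [1.0, 0.0, -0.001, 0.001]
wrist_force: [0.5, -4.0, 1.1]
opening: -0.001
```

play_rows --pt "0 0 0 0" --pt "0 0 0 0" --pt "0 0 0 0"

```text
t: 36.0
position: [0.5008, -0.3334, 0.1269]
orientation: [1.0, -0.0, 0.001, 0.001]
wrist_force: [-0.9, -3.3, 2.6]
opening: -0.003
```

Run:
```python
from loc import *
s=status.get_state();print(s['position'],s['wrist_force'])
s,im,d=shot('side');save('z23',cv2.resize(im[250:480,300:540],None,fx=2.5,fy=2.5))
```

```text
[ 0.50075504 -0.33336918  0.1268875 ] [-0.92093489 -3.34379703  2.57533623]
```

View pics/z23.png

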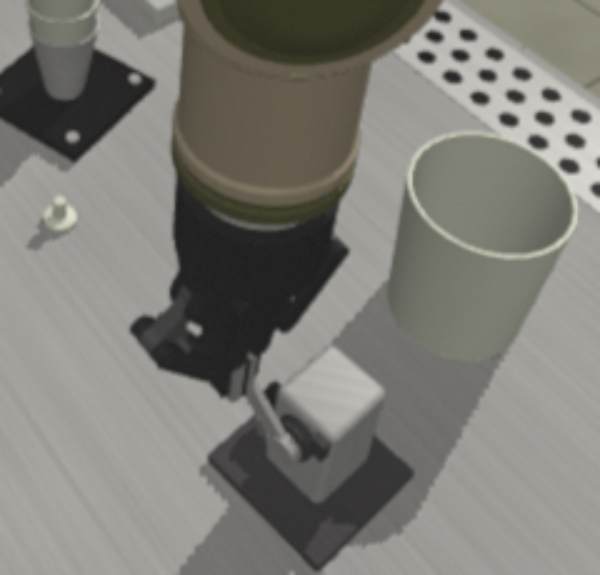

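The arm is well past the trip point. I let go and retract.

play_rows --pt "0 3 0 0" --pt "0 6 0 0" --pt "0 9 0 0" --pt "0 10.5 -4 0" --pt "0 10.5 -8 0"

```text
t: 36.55
position: [0.4994, -0.4395, 0.2058]
orientation: [1.0, -0.001, -0.001, -0.001]
wrist_force: [0.4, -0.2, 0.6]
opening: 0.001
```

play_rows --pt "0 0 -5 0" --pt "0 0 -9 0" --pt "0 0 -9 0" --pt "0 0 -9 0" --pt "0 0 -9 0"

```text
t: 37.05
position: [0.5002, -0.4368, 0.2949]
orientation: [1.0, 0.0, -0.001, -0.001]
wrist_force: [-0.2, -0.8, 0.2]
opening: -0.001
```

Run:
```python
from loc import *
s,im,d=shot('side');save('side24',im);rims('side',s,im,d,.15,.164)
s,im,d=shot('scene');save('scene24',im)
s=status.get_state();print(s['position'],s['wrist_force'],s['t'],s['qd'].round(3))
```

```text
side 261 pix [325. 229.] c [ 0.6005 -0.0036] r 0.0268 mean [ 0.601 -0.002  0.155] col [137. 137. 125.]
[ 0.50012321 -0.43700906  0.29453661] [ 0.67255779  0.10654646 -1.09381842] 37.15 [ 0.     0.003  0.002 -0.007  0.001  0.002 -0.001]
```

View pics/side24.png

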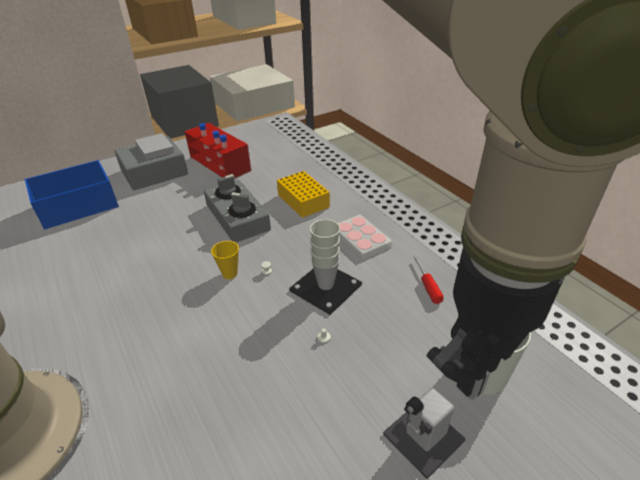

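View pics/scene24.png

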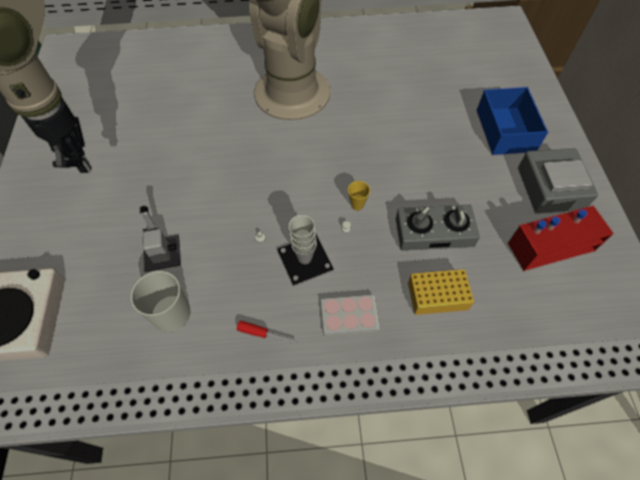

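The stack is nested upright at (303,240) in scene, the roller is upright at (144,210), the dials are set, and the other objects are in place. No other white beakers are visible, so I'm handing in.

Run:
```python
from h import *
print(workorder.finish_job())
```

```text
the job is handed in; nothing more can be done
None
```

The whole task was carried out and handed in at about t = 37 s; the hand-in gives no verdict, so everything below is from my own measurements.

- **First trip:** I pushed the roller arm well past its trip point (about 45–50° in the picture). It sprang back upright.
- **Beakers:** There were three white beakers, and all three are nested in the metal cup. The last check put the top rim within about 2–3 mm of the cup's axis, at the height expected for a stack of three. The yellow look-alike was not touched.
- **Dials:** The left dial reads about 181° (tick 4 is 180°) and the right dial about 45° (tick 1).
- **Second trip:** I pushed the roller arm again to about the same deflection. In the last pictures it is back upright and the arm is clear of everything.
- **Bystanders:** The spool, plunger, well plate, screwdriver, tip rack and jug look to be where they started. I judged this from the pictures and did not measure it.

**Slips and disagreements:**
- On the first approach the arm fell short and stopped with the fingers just above the switch housing. It touched nothing, and I moved it clear before pushing.
- The wrist camera read 2–4 mm off the fixed cameras in y, so I set grasps and placings by relative measurements.
- One wrist reading of the right dial, half hidden by a finger, gave about 42°; a later scene reading gave 45°. Both are within tolerance.

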